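Set up a leg glue-up: clamp the leg, catch the corner blocks from the chute

TASK

Get the bench ready for gluing corner blocks to a table leg: stand the dark leg blank on its long edge on the bed of the vise, centred lengthwise between the jaws, and crank the vise up tight on it. Take the red tub by its grip board and hold it under the mouth of the dispenser, pushing the yellow paddle in with it, so that every block in the chute slides out into the tub you are holding and none falls on the bench; then set the tub back in the middle of its mat. Put the blocks that lie loose on the bench into the tub too, and leave the glue, the tin and the brush where they are.

Things in the scene. Friction and masses are not known exactly. Their poses are not given: they have to be found in the camera images.
- dispenser: fixed gravity dispenser: base plate 150 x 150 mm, 50 mm post, steel chute with green cheeks, 210 mm long, 90 mm wide inside, two lanes, open on top, slippery, tilted 34 degrees. Origin: centre of the base's underside. x points level from the mouth back under the chute (blocks slide out to -x), y level across. The post's front is at x = -25 mm; the space under the mouth is free
- chute_lip (a point): middle of the lower lip of the chute's floor, where the blocks come out: at x = -150 mm, 225 mm up in the dispenser's frame
- gate (a joint): angle (rad) of the yellow rocker gate, hinged across the mouth 3 mm in front of the lip and 5 mm below it: 0 shut, 1.3 fully open, blocks run freely from 0.9. Its lower half is the push paddle: pushing that level under the chute (dispenser +x) tips the gate out and down. A spring (1 to 4 N at the paddle) shuts it again. Open, it reaches 30 mm out in front of the lip, at most 15 mm below it
- paddle_edge (a point): middle of the free lower edge of the yellow push paddle, which is 70 mm wide and 75 mm long from its hinge; at rest it hangs slanting forward, this edge 35 mm in front of the lip and 73 mm below it. An upright wall whose top edge is 27 mm below the hinge holds the gate wide open when it has been pushed to about 25 mm behind the lip
- tub: red plastic catch tub, open on top, 180 (x) x 140 (y) x 80 mm high, 260 g, walls 5 mm. Origin: centre of its underside. Its -x end carries an upright black grip board, 12 mm thick (x), 70 mm wide (y), centred at x = -91 mm, its top 125 mm above the underside (45 mm above the rim); the front wall's outside is at x = +90 mm
- mat: dark rubber mat 220 x 170 x 3 mm lying fixed on the bench, the tub's place. Origin: centre of its underside
- vise: blue drill vise on a plywood base, fixed. Origin: centre of the base's underside, on the bench. x points from the crank end to the fixed jaw, y along the jaws. The flat bed lies 60 mm up; both jaws are 100 mm wide and rise to 105 mm; the fixed jaw's face is at x = +60 mm
- vise_jaw: the moving jaw. Origin: centre of the lower edge of its gripping face, on the bed; it travels along the vise's x, towards the fixed jaw as the crank is turned; the gap between the jaws is 60 mm minus this origin's x in the vise's frame (56 to 70 mm at the start)
- crank (a joint): turn of the crank (rad), growing clockwise seen from the crank end (looking along the vise's +x); a full turn closes the jaw 12 mm. Screw axis along x, 80 mm above the bench, at y = 0. At 0 the arm points straight up, then goes over to the vise's -y. Friction 2 N at the knob; the screw stays where it is left; 4 to 6 N at the knob clamps tight. The crank travels with the jaw
- knob_mid (a point): middle of the crank's black knob, a free-spinning cylinder 24 mm in diameter and 54 mm long lying along the vise's x, 45 mm off the screw axis, 189 mm from the moving jaw's face towards -x; its inner end is 2 mm off the crank arm
- leg: dark stained leg blank, a board 160 (x) x 40 (y) x 85 mm high, 330 g, standing on its long edge. Origin: centre of its underside
- c1: waxed beech corner block 60 x 38 x 32 mm, 50 g. Origin at the centre of its underside (one 60 x 38 face); x runs along the 60 mm side, y along the 38 mm side, z along the 32 mm side. Starts in the dispenser's chute, lying lengthwise in one of its two lanes, two to a lane at most
- c2: waxed beech corner block 60 x 38 x 32 mm, 50 g. Origin at the centre of its underside (one 60 x 38 face); x runs along the 60 mm side, y along the 38 mm side, z along the 32 mm side. Starts in the dispenser's chute, lying lengthwise in one of its two lanes, two to a lane at most
- c3: waxed beech corner block 60 x 38 x 32 mm, 50 g. Origin at the centre of its underside (one 60 x 38 face); x runs along the 60 mm side, y along the 38 mm side, z along the 32 mm side. Starts in the dispenser's chute, lying lengthwise in one of its two lanes, two to a lane at most
- c4: waxed beech corner block 60 x 38 x 32 mm, 50 g. Origin at the centre of its underside (one 60 x 38 face); x runs along the 60 mm side, y along the 38 mm side, z along the 32 mm side. Starts in the dispenser's chute, lying lengthwise in one of its two lanes, two to a lane at most
- s1: waxed beech corner block 60 x 38 x 32 mm, 50 g. Origin at the centre of its underside (one 60 x 38 face); x runs along the 60 mm side, y along the 38 mm side, z along the 32 mm side. Starts lying loose on the bench in front of the mat
- s2: waxed beech corner block 60 x 38 x 32 mm, 50 g. Origin at the centre of its underside (one 60 x 38 face); x runs along the 60 mm side, y along the 38 mm side, z along the 32 mm side. Starts lying loose on the bench in front of the mat
- s3: waxed beech corner block 60 x 38 x 32 mm, 50 g. Origin at the centre of its underside (one 60 x 38 face); x runs along the 60 mm side, y along the 38 mm side, z along the 32 mm side. Starts lying loose on the bench in front of the mat
- glue: white glue bottle, 60 mm in diameter, 170 mm high, a bystander
- tin: paint tin, 84 mm in diameter, 100 mm high, a bystander
- brush: paint brush 200 mm long lying on the bench, a bystander
Things that resemble listed ones, but are neither listed nor needed, are in the scene too. Leave any green look-alike of the tub alone.

How it is judged:
By the outcome, as a careful person would: the job done as asked, in the order asked, and still so for the second after the job is handed in, with the robot touching nothing.
Of c3, c4 only 1 to 2 are there at a start; the rules pass over those that are not, and their reading is None.
Of s1, s2, s3 only 1 to 3 are there at a start; the rules pass over those that are not, and their reading is None.
At some moment in a run one of s1, s2, s3, tub may be knocked a few centimetres aside while the robot is not near it.
It also fails if it takes over 210 s, if anything falls off the work surface, if the arm or the gripper's body presses on something with over 40 N, if the wrist force passes 120 N, or if a joint passes its speed limit or range.

ROBOT

A 6-joint arm with a two-finger parallel gripper is mounted at the origin on the work surface. World frame = base frame: x ahead of the robot, y to its left, z up, the work surface at z = 0. Lengths are in m, angles in rad, forces in N, time in s.
With the tool pointing down it reaches from about 0.35 to 0.975 m from the base axis. Payload 4.9 kg.
Tool frame: the origin (TCP) lies on the front face of the gripper's body, between the roots of the fingers; the fingertips stand ctrl.finger_overhang ahead of it and the grasp point (between the pads) lies 54 mm ahead of it (ctrl.finger_overhang is the distance from the TCP to the fingertips, in m); z points along the fingers, y is the line along which they close (so a half turn about z gives the same grasp; the last joint's range is limited). The gripper opens to 85 mm and grips with 20 to 120 N. Pads are 22 mm wide; open, the fingers measure 114 mm over their backs; the gripper's body (76 mm by 85 mm) begins 54 mm behind the grasp point. The pads swing forward as they close: fully open they stand 13 mm farther back than shut.
Start: joints at [-1.307, 0.053, 1.613, -0, 1.476, -0.119], TCP at [0.233, -0.58, 0.304] pointing down, gripper open.
Joint ranges: [-3.01, 3.01], [-1.01, 2.22], [0.06, 2.58], [-1.02, 4.17], [0.09, 2.62], [-3.14, 3.14]. Speed limits (rad/s): [2.57, 2.57, 3.14, 3.14, 3.14, 3.14].

INTERFACE

Orientations are given as a rotation vector (axis times angle).
In Python, from station import ctrl, vision gives the robot as it stands. The module is installed in compiled form; this text tells all that it offers.
- The arm moves only by the tool drive_tool, never from a script. Its argument "rows" is a list of rows, each a list of 2 entries, a list of its own where there are three numbers: the shift along the tool's x, y, z in m, then the turn about the tool's z in rad. A call has 1 to 10 rows; each row shifts and turns the commanded pose from where the row before left it, along the tool's axes as they then stand; what a row does not reach is not made up. A row lasts 1/10 s, in which the tool goes at most 50 mm and 8.59 degrees, less where a joint would pass 70% of its speed; a pose out of reach is approached as far as the arm can. A call with a gripper value outside its range is refused whole. "jaw" is the closure, from 0 (fully open) to 1 (shut), set as the call begins (left out, the last holds). The fingers move at their own pace and stop on an object; "grip_force" is the grip in N (left out, the last holds). Time passes only in rows, so rows that do not move let the fingers close. It gives the time, the measured TCP pose, the force, the opening and the grip force at its end, in the units of the state.
- ctrl.get_obs(): the state, without advancing time (a new reading comes with each control period).
- vision.get_image(name): name is "scene" or "top" or "wrist"; returns a dict with "image" (400x640x3 uint8, blue, green, red), "vertical_fov" (degrees; the focal length in pixels is half the picture's height over the tangent of half this angle, whatever the lens; pixels are square), "cx", "cy" (the principal point, pixels), "dist_coeffs" ([k1, k2, p1, p2, k3] as OpenCV has them; the pictures are not rectified), "R" (3x3) and "t" (3): a world point X has camera coordinates R X + t. Camera axes: x right, y down, z forward; pixel columns grow to the right and rows downward; lengths in m; the calibration is good to about 2 mm. A picture is of the moment at which its call begins. There is no depth.
- ctrl.finish_job(): hands the job in; it is judged then, once.
The state is a dict: "t": time; "q": joint angles; "dq": joint speeds; "effort": joint torques, N m; "tool_pos": TCP position; "tool_rot": TCP orientation; "contact_force": force on the tool from outside, world axes, zero at the start; "wrist_torque": the same for the moment, N m; "opening": finger opening in m; "grip_force": force on a finger pad.
Only numpy, scipy, OpenCV 4.12 (cv2) and the standard library are available. Lean on these libraries where they do the work, as an engineer would, in place of code of your own. Each camera call takes 0.05 s, during which the arm holds its last target. There are 200 camera calls.

## Working session

There is one attempt and no reset: what is moved stays moved. The work goes in short steps, Python scripts to look and compute and a tool call to move; the robot and the scene stay as the last step left them, time stands still between calls to the robot, and variables do not carry over. Pictures are saved under pics/ and viewed, at most 17 in all, crops included, and the job is handed in when it is done.

Besides the shell and the picture viewer there is one more tool, called after ">>>" as name(argument=value, ...), one argument or row to a line, values as JSON. drive_tool: Moves the arm, as the interface text tells. Its arguments: {"type":"object","properties":{"rows":{"type":"array","items":{"type":"array"}},"jaw":{"type":"number"},"grip_force":{"type":"number"}},"required":["rows"]}

```bash
mkdir -p pics
cat > h.py <<'E'
import numpy as np, cv2
from scipy.spatial.transform import Rotation as Rn
from station import ctrl, vision
def cam(n):
    d=vision.get_image(n); im=d["image"]; f=im.shape[0]/2/np.tan(np.radians(d["vertical_fov"])/2)
    d["K"]=np.array([[f,0,d["cx"]],[0,f,d["cy"]],[0,0,1]]); d["R"]=np.array(d["R"]); d["t"]=np.array(d["t"]).ravel(); d["D"]=np.array(d["dist_coeffs"],float)
    return d
def ray(d,px):
    u=cv2.undistortPoints(np.array(px,float).reshape(-1,1,2),d["K"],d["D"]).reshape(-1,2)
    return -d["R"].T@d["t"], np.c_[u,np.ones(len(u))]@d["R"]
def onz(d,px,z):
    o,r=ray(d,px); z=np.broadcast_to(z,(len(r),)); return o+r*((z-o[2])/r[:,2])[:,None]
def proj(d,X):
    return cv2.projectPoints(np.array(X,float).reshape(-1,3),cv2.Rodrigues(d["R"])[0],d["t"],d["K"],d["D"])[0].reshape(-1,2)
def tri(obs): # [(cam,px)...]
    A=np.zeros((3,3));b=np.zeros(3)
    for d,p in obs:
        o,r=ray(d,[p]); r=r[0]/np.linalg.norm(r[0]); P=np.eye(3)-np.outer(r,r); A+=P;b+=P@o
    return np.linalg.solve(A,b)
def st():
    o=ctrl.get_obs(); print("t",round(o["t"],2),"pos",np.round(o["tool_pos"],4),"rot",np.round(o["tool_rot"],3),"F",np.round(o["contact_force"],1),"open",round(float(o["opening"]),4),"grip",o["grip_force"]); return o
def todelta(target,o=None):
    "world displacement -> tool axes"
    o=o or ctrl.get_obs(); R=Rn.from_rotvec(o["tool_rot"]).as_matrix(); return R.T@(np.array(target)-np.array(o["tool_pos"]))
import pickle
def save(d,n): pickle.dump(d,open(n+".pkl","wb"))
def load(n): return pickle.load(open(n+".pkl","rb"))
E
python3 - <<'E'
from h import *
o=st(); print(ctrl.finger_overhang, np.round(Rn.from_rotvec(o["tool_rot"]).as_matrix(),3))
for n in ("scene","top","wrist"):
    d=cam(n); save(d,n); cv2.imwrite(f"pics/{n}0.png",d["image"]); print(n,np.round(-d["R"].T@d["t"],3),np.round(d["R"][2],2),d["vertical_fov"])
E
```

```text
t 0.0 pos [ 0.2333 -0.5793  0.3027] rot [-3.082 -0.597  0.   ] F [-0.2 -0.6  0.2] open 0.085 grip 0.0
0.0726 [[ 0.928  0.374 -0.001]
 [ 0.374 -0.928  0.002]
 [ 0.    -0.002 -1.   ]]
scene [ 1.386 -0.812  1.061] [-0.6   0.56 -0.58] 51.60787894782064
top [0.324 0.024 1.594] [ 0.12  0.01 -0.99] 45.42877138821564
wrist [ 0.308 -0.548  0.372] [-0.29 -0.11 -0.95] 58.11190644028013
```

Run:
```python
import cv2
for n in("scene","top"):
    im=cv2.imread(f"pics/{n}0.png"); cv2.imwrite(f"pics/{n}0b.png",cv2.resize(im,(800,500),interpolation=cv2.INTER_CUBIC))
```

```text
(no output)
```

View pics/scene0b.png

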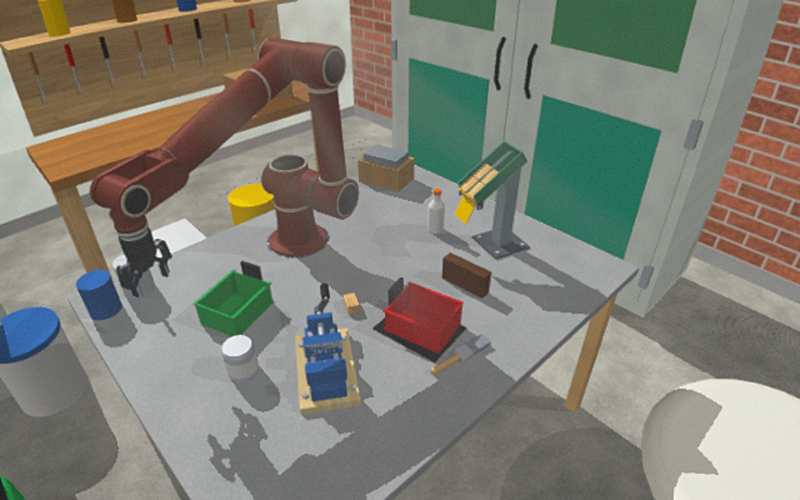

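View pics/top0b.png

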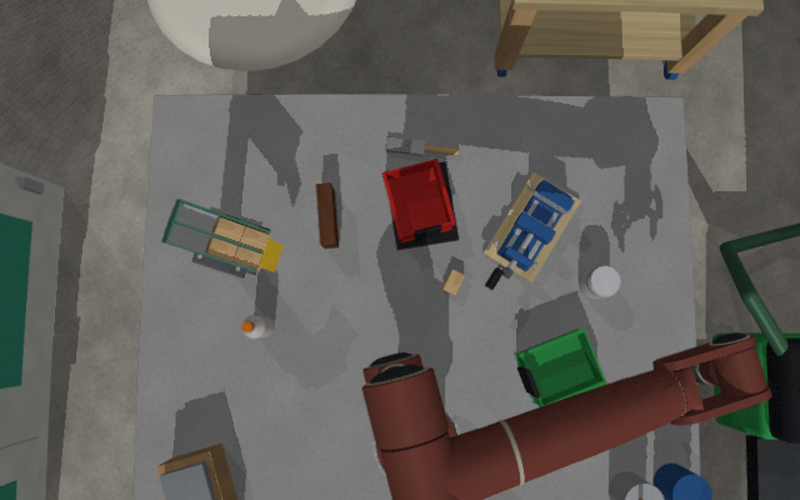

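Seen: red tub at (420,205) in the top view. Its look-alike is the green tub at (560,367), which I leave alone. The dark leg is at (327,215); the cardboard box at (195,470) is not it. The vise is at (532,228), the dispenser at (222,240), and one loose block at (455,281). Bystanders: brush (425,147), tin (603,282), glue (255,326). Next I check these in a close crop.

Run:
```python
from h import *
d=load("top");im=d["image"]
def crop(im,cx,cy,w,h,s):
    x0,y0=int(cx-w/2),int(cy-h/2); c=cv2.resize(im[y0:y0+h,x0:x0+w],None,fx=s,fy=s,interpolation=cv2.INTER_CUBIC)
    for k in range(0,w,10):
        X=x0+k
        if X%20==0 or k%20==0: cv2.putText(c,str(X),(k*s,8),0,.3,(0,255,255),1); c[:,k*s]=c[:,k*s]//2+60
    for k in range(0,h,20): cv2.putText(c,str(y0+k),(0,k*s+10),0,.3,(0,255,0),1); c[k*s,:]=c[k*s,:]//2+60
    return c
A=np.vstack([np.hstack([crop(im,426,182,100,75,4),crop(im,180,192,100,75,4)]),np.hstack([crop(im,338,164,100,75,4),crop(im,262,172,100,75,4)])])
cv2.imwrite("pics/crop1.png",A)
d=load("scene");im=d["image"]
A=np.vstack([np.hstack([crop(im,262,285,100,75,4),crop(im,393,155,100,75,4)]),np.hstack([crop(im,340,255,100,75,4),crop(im,373,220,100,75,4)])])
cv2.imwrite("pics/crop2.png",A)
```

```text
(no output)
```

View pics/crop1.png

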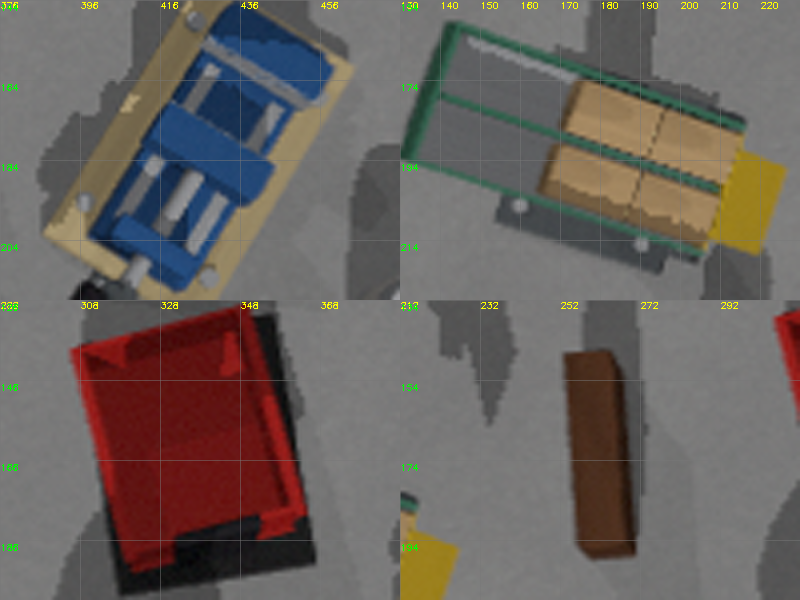

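View pics/crop2.png

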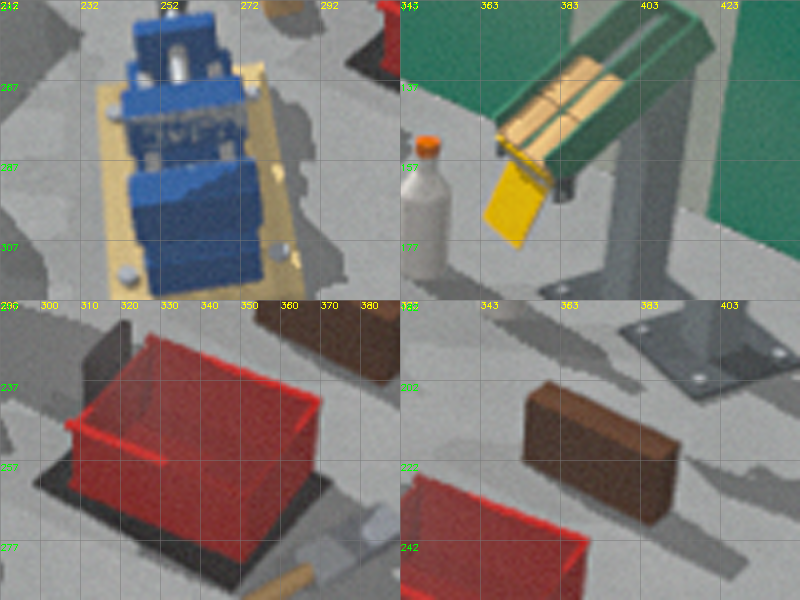

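Run:
```python
from h import *
T=load("top");S=load("scene")
def P(x0,y0,pts): return (np.array(pts,float)+.5)/4-.5+np.array([x0,y0])
def show(n,a): print(n,np.round(a,4).tolist())
leg=onz(T,P(212,134,[(165,52),(212,50),(228,245),(177,243)]),.085);show("leg",leg);print(leg.mean(0))
tub=onz(T,P(288,126,[(73,50),(245,8),(305,215),(132,272)]),.083);show("tub",tub);print(tub.mean(0))
mat=onz(T,P(288,126,[(120,295),(315,263)]),.003);show("mat",mat)
v=onz(T,P(376,144,[(205,45),(320,108),(175,100),(272,165)]),.105);show("vise fixed face, moving jaw top far edge",v)
v=onz(T,P(376,144,[(203,36),(333,75),(155,140),(250,205)]),.105);show("vise other",v)
dT=P(130,154,[(385,165),(358,253),(55,22),(2,160)]);dS=P(343,117,[(120,248),(85,215)])
for i in range(2): show("paddle",tri([(T,dT[i]),(S,dS[i])]))
# chute upper end corners/lower cheek ends scene
b=onz(T,P(0,0,[(0,0)]),0)
s=(np.array([(455,281)])+.5)*.8-.5; show("block",onz(T,s,.032))
show("glue,tin,brush,green",onz(T,(np.array([(250,326),(603,282),(425,147),(560,367)])+.5)*.8-.5,[.17,.1,.01,.08]))
leg2=onz(S,P(323,182,[(148,80),(280,142),(262,162),(125,98)]),.085);show("legS",leg2);print(leg2.mean(0))
t2=onz(S,P(290,217,[(150,37),(320,102),(243,260),(70,125)]),.083);show("tubS",t2)
for n,p in(("knob",[90,285]),):show(n,onz(T,P(376,144,[p]),.08))
```

```text
leg [[0.6728, 0.2651, 0.085], [0.6746, 0.227, 0.085], [0.5158, 0.2106, 0.085], [0.5172, 0.2515, 0.085]]
[0.59508673 0.2385413  0.085     ]
tub [[0.702, 0.0939, 0.083], [0.7376, -0.0454, 0.083], [0.5677, -0.0933, 0.083], [0.5209, 0.0448, 0.083]]
[6.32045123e-01 1.37483051e-05 8.30000000e-02]
mat [[0.5119, 0.0559, 0.003], [0.5398, -0.1077, 0.003]]
vise fixed face, moving jaw top far edge [[0.6442, -0.2925, 0.105], [0.5941, -0.3832, 0.105], [0.5997, -0.2677, 0.105], [0.5481, -0.3436, 0.105]]
vise other [[0.6515, -0.2911, 0.105], [0.6208, -0.3944, 0.105], [0.5675, -0.2512, 0.105], [0.5162, -0.3254, 0.105]]
paddle [0.5063, 0.333, 0.1533]
paddle [0.4397, 0.3525, 0.1549]
block [[0.4259, -0.0968, 0.032]]
glue,tin,brush,green [[0.3062, 0.4019, 0.17], [0.4205, -0.4646, 0.1], [0.793, -0.0181, 0.01], [0.208, -0.3563, 0.08]]
legS [[0.516, 0.2478, 0.085], [0.6725, 0.263, 0.085], [0.6799, 0.226, 0.085], [0.5207, 0.2081, 0.085]]
[0.59726617 0.23622485 0.085     ]
tubS [[0.5341, 0.045, 0.083], [0.7047, 0.0899, 0.083], [0.7873, -0.1005, 0.083], [0.5728, -0.092, 0.083]]
knob [[0.4546, -0.2021, 0.08]]
```

Four blocks in the chute, the tub is empty, the leg is standing upright, and there is one loose block. I'll look over the vise with the wrist camera on the way.

>>> drive_tool(
  rows=[
    [[0.042, -0.0165, 0], 0],
    [[0.042, -0.0165, 0], 0],
    [[0.042, -0.0165, 0], 0],
    [[0.042, -0.0165, 0], 0],
    [[0.042, -0.0165, 0], 0],
    [[0.042, -0.0165, 0], 0],
    [[0.042, -0.0165, 0], 0],
    [[0.042, -0.0165, 0], 0],
    [[0.042, -0.0165, 0], 0],
    [[0.042, -0.0165, 0], 0],
  ],
)

```text
t: 1.15
tool_pos: [0.5624, -0.2682, 0.3036]
tool_rot: [-3.084, -0.598, 0.001]
contact_force: [0.2, -0.2, 0.0]
opening: 0.0853
grip_force: 0.0
```

>>> drive_tool(
  rows=[
    [[0, 0, 0], 0],
    [[0, 0, 0], 0],
    [[0, 0, 0], 0],
  ],
)

```text
t: 1.45
tool_pos: [0.5609, -0.2703, 0.3035]
tool_rot: [-3.084, -0.597, 0.001]
contact_force: [-0.2, 0.3, -0.1]
opening: 0.0855
grip_force: 0.0
```

Run:
```python
from h import *
st(); d=cam("wrist"); save(d,"w1"); cv2.imwrite("pics/w1.png",cv2.resize(d["image"],(800,500),interpolation=cv2.INTER_CUBIC))
```

```text
t 1.45 pos [ 0.5609 -0.2703  0.3035] rot [-3.084e+00 -5.970e-01  1.000e-03] F [-0.2  0.3 -0.1] open 0.0855 grip 0.0
```

View pics/w1.png

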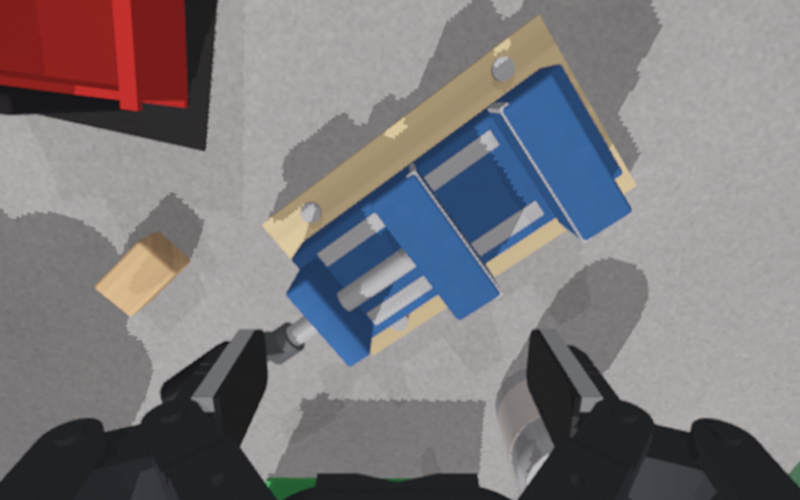

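Run:
```python
from h import *
d=load("w1")
q=lambda p:(np.array(p,float)+.5)*.8-.5
m=onz(d,q([(415,168),(501,293)]),.105); f=onz(d,q([(496,106),(582,239)]),.105)
b=onz(d,q([(541,16),(263,222),(635,185)]),.018)
for n,a in(("moving",m),("fixed",f)):
    v=a[0]-a[1]; print(n,np.round(a,4).tolist(),np.linalg.norm(v),np.degrees(np.arctan2(v[1],v[0])),a.mean(0))
print("base",np.round(b,4).tolist()); v=b[0]-b[1];print(np.degrees(np.arctan2(v[1],v[0])),np.linalg.norm(v)); v=b[0]-b[2];print(np.degrees(np.arctan2(v[1],v[0])),np.linalg.norm(v))
for y in (-30,-31,-32,-33):
    a=np.radians(y);x=np.array([np.cos(a),np.sin(a),0]); print(y,"gap",(f.mean(0)-m.mean(0))@x,"vise org",f.mean(0)-.06*x)
```

```text
moving [[0.6026, -0.2638, 0.105], [0.5488, -0.3464, 0.105]] 0.09854756833742266 56.92665200767551 [ 0.57568009 -0.30511279  0.105     ]
fixed [[0.6519, -0.293, 0.105], [0.6004, -0.3769, 0.105]] 0.098367094307536 58.46901546517699 [ 0.62613899 -0.33494404  0.105     ]
base [[0.7234, -0.3134, 0.018], [0.5055, -0.1738, 0.018], [0.6439, -0.4382, 0.018]]
-32.64698090487769 0.25887791134990384
57.463528616752015 0.14795286710522465
-30 gap 0.058614317310567016 vise org [ 0.57417747 -0.30494404  0.105     ]
-31 gap 0.058615951756448216 vise org [ 0.57470895 -0.30404176  0.105     ]
-32 gap 0.05859973121559893 vise org [ 0.5752561  -0.30314888  0.105     ]
-33 gap 0.058565660628953034 vise org [ 0.57581876 -0.3022657   0.105     ]
```

```bash
cat >> h.py <<'E'
def yaw(o): R=Rn.from_rotvec(o["tool_rot"]).as_matrix(); return np.degrees(np.arctan2(R[1,0],R[0,0]))
def plan(x,y,z,yw=None):
    "shift in present tool axes, then the turn"
    o=ctrl.get_obs(); D=todelta([x,y,z],o); t=0 if yw is None else -((yw-yaw(o)+180)%360-180)
    print("shift",np.round(D,4),"|.|",round(float(np.linalg.norm(D)),3),"then turn rad",round(np.radians(t),4),"q6",round(float(o["q"][5]),2))
E
python3 - <<'E'
from h import *
plan(.57,.2375,.303,5.5)
E
```

```text
shift [ 0.1978 -0.4681  0.0007] |.| 0.508 then turn rad 0.2855 q6 0.62
```

>>> drive_tool(
  rows=[
    [[0.018, -0.0425, 0], 0],
    [[0.018, -0.0425, 0], 0],
    [[0.018, -0.0425, 0], 0],
    [[0.018, -0.0425, 0], 0],
    [[0.018, -0.0425, 0], 0],
    [[0.018, -0.0425, 0], 0],
    [[0.018, -0.0425, 0], 0],
    [[0.018, -0.0425, 0], 0],
    [[0.018, -0.0425, 0], 0],
    [[0.018, -0.0425, 0], 0],
  ],
)

```text
t: 2.5
tool_pos: [0.5696, 0.192, 0.3042]
tool_rot: [3.085, 0.594, 0.001]
contact_force: [0.3, 0.0, -0.1]
opening: 0.0855
grip_force: 0.0
```

>>> drive_tool(
  rows=[
    [[0.018, -0.0425, 0], 0],
    [[0, 0, 0], 0.095],
    [[0, 0, 0], 0.095],
    [[0, 0, 0], 0.0955],
    [[0, 0, 0], 0],
    [[0, 0, 0], 0],
    [[0, 0, 0], 0],
  ],
)

```text
t: 3.2
tool_pos: [0.5706, 0.2371, 0.304]
tool_rot: [3.138, 0.153, 0.0]
contact_force: [0.2, -0.8, 0.5]
opening: 0.0859
grip_force: 0.0
```

Run:
```python
from h import *
o=st(); print(yaw(o)); d=cam("wrist"); save(d,"w2"); cv2.imwrite("pics/w2.png",cv2.resize(d["image"],(800,500),interpolation=cv2.INTER_CUBIC))
```

```text
t 3.2 pos [0.5706 0.2371 0.304 ] rot [3.138 0.153 0.   ] F [ 0.2 -0.8  0.5] open 0.0859 grip 0.0
5.583459194259825
```

View pics/w2.png

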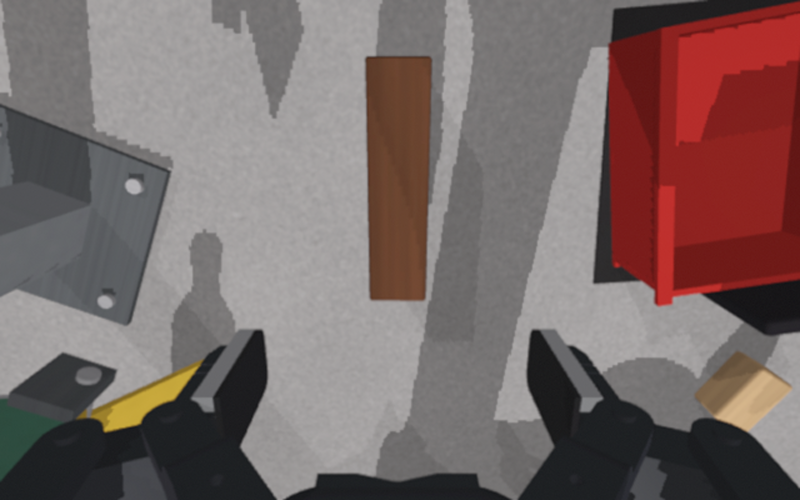

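Run:
```python
from h import *
d=load("w2")
q=lambda p:(np.array(p,float)+.5)*.8-.5
L=onz(d,q([(366,57),(431,57),(425,299),(371,299)]),.085); print(np.round(L,4).tolist(),L.mean(0))
m=(L[0]+L[1]-L[2]-L[3])/2; print(np.linalg.norm(m),np.degrees(np.arctan2(m[1],m[0])),np.linalg.norm(L[0]-L[1]))
b=onz(d,q([(170,170),(130,324)]),.01); print(np.round(b,4)); v=b[0]-b[1]; print(np.linalg.norm(v),np.degrees(np.arctan2(v[1],v[0])))
a=np.arctan2(v[1],v[0])+np.pi/2; x=np.array([np.cos(a),np.sin(a),0]); c=b.mean(0)+.075*x; print("disp org",c,"lip",c-.15*x,np.degrees(a))
plan(L.mean(0)[0],L.mean(0)[1],.125,np.degrees(np.arctan2(m[1],m[0])))
```

```text
[[0.6713, 0.2665, 0.085], [0.675, 0.2283, 0.085], [0.5191, 0.2137, 0.085], [0.5155, 0.2514, 0.085]] [0.59523992 0.23998131 0.085     ]
0.15656296126057576 5.462549128259712 0.03839768171246505
[[0.5779 0.4215 0.01  ]
 [0.4359 0.4645 0.01  ]]
0.1483639881477479 -16.848379189301014
disp org [0.52864039 0.51482466 0.01      ] lip [0.48516439 0.3712634  0.01      ] 73.15162081069899
shift [ 0.0248 -0.0003  0.1789] |.| 0.181 then turn rad 0.0021 q6 1.75
```

>>> drive_tool(
  rows=[
    [[0.025, 0, 0.03], 0],
    [[0, 0, 0.04], 0],
    [[0, 0, 0.04], 0],
    [[0, 0, 0.035], 0],
    [[0, 0, 0.025], 0],
    [[0, 0, 0.013], 0],
    [[0, 0, 0], 0],
  ],
)

```text
t: 3.95
tool_pos: [0.5942, 0.2398, 0.1186]
tool_rot: [3.137, 0.153, -0.007]
contact_force: [-0.4, 0.7, 0.2]
opening: 0.0856
grip_force: 0.0
```

>>> drive_tool(
  rows=[
    [[0, 0, 0], 0],
    [[0, 0, 0], 0],
    [[0, 0, 0], 0],
    [[0, 0, 0], 0],
    [[0, 0, 0], 0],
    [[0, 0, 0], 0],
    [[0, 0, 0], 0],
    [[0, 0, 0], 0],
  ],
  jaw=0.8,
  grip_force=50,
)

```text
t: 4.75
tool_pos: [0.5965, 0.2403, 0.1231]
tool_rot: [-3.138, -0.153, -0.005]
contact_force: [-1.4, -1.1, 6.8]
opening: 0.0392
grip_force: 51.2
```

>>> drive_tool(
  rows=[
    [[0, 0, -0.03], 0],
    [[0, 0, -0.045], 0],
    [[0, 0, -0.045], 0],
    [[0, 0, -0.03], 0],
    [[0, 0, 0], 0],
    [[0, 0, 0], 0],
  ],
)

```text
t: 5.35
tool_pos: [0.5949, 0.2402, 0.2697]
tool_rot: [3.138, 0.153, -0.002]
contact_force: [-0.3, -0.5, -4.6]
opening: 0.0392
grip_force: 51.8
```

Run:
```python
from h import *
o=st(); print(yaw(o)); plan(.604,-.321,.271,57.6)
```

```text
t 5.35 pos [0.5949 0.2402 0.2697] rot [ 3.138e+00  1.530e-01 -2.000e-03] F [-0.3 -0.5 -4.6] open 0.0392 grip 51.77330732345581
5.574799966347595
shift [-0.0454  0.5594 -0.0012] |.| 0.561 then turn rad -0.908 q6 1.74
```

>>> drive_tool(
  rows=[
    [[-0.0045, 0.045, -0.001], 0],
    [[-0.0045, 0.045, 0], 0],
    [[-0.0045, 0.045, 0], 0],
    [[-0.0045, 0.045, 0], 0],
    [[-0.0045, 0.045, 0], 0],
    [[-0.0045, 0.045, 0], 0],
    [[-0.0045, 0.045, 0], 0],
    [[-0.0045, 0.045, 0], 0],
    [[-0.0045, 0.045, 0], 0],
    [[-0.0045, 0.045, 0], 0],
  ],
)

```text
t: 6.35
tool_pos: [0.5924, -0.213, 0.2669]
tool_rot: [-3.134, -0.152, 0.01]
contact_force: [0.3, 0.7, -3.6]
opening: 0.0397
grip_force: 52.3
```

>>> drive_tool(
  rows=[
    [[0, 0.045, 0], 0],
    [[0, 0.04, 0], 0],
    [[0, 0.024, 0], 0],
    [[0, 0, 0], -0.13],
    [[0, 0, 0], -0.13],
    [[0, 0, 0], -0.13],
    [[0, 0, 0], -0.13],
    [[0, 0, 0], -0.13],
    [[0, 0, 0], -0.13],
    [[0, 0, 0], -0.128],
  ],
)

```text
t: 7.35
tool_pos: [0.6034, -0.3195, 0.2664]
tool_rot: [-2.743, -1.517, 0.005]
contact_force: [0.5, -0.0, -3.6]
opening: 0.0394
grip_force: 52.7
```

>>> drive_tool(
  rows=[
    [[0, 0, 0], 0],
    [[0, 0, 0], 0],
    [[0, 0, 0], 0],
  ],
)

```text
t: 7.65
tool_pos: [0.6044, -0.3202, 0.27]
tool_rot: [-2.752, -1.51, 0.002]
contact_force: [-0.5, -0.6, -3.0]
opening: 0.0396
grip_force: 52.6
```

Run:
```python
from h import *
o=st(); print(yaw(o)); plan(.604,-.321,.271,57.6)
d=cam("wrist"); save(d,"w3"); cv2.imwrite("pics/w3.png",cv2.resize(d["image"],(800,500),interpolation=cv2.INTER_CUBIC))
```

```text
t 7.65 pos [ 0.6044 -0.3202  0.27  ] rot [-2.752e+00 -1.510e+00  2.000e-03] F [-0.5 -0.6 -3. ] open 0.0396 grip 52.6368910074234
57.49755937747706
shift [-0.0009  0.0001 -0.001 ] |.| 0.001 then turn rad -0.0018 q6 -0.03
```

View pics/w3.png

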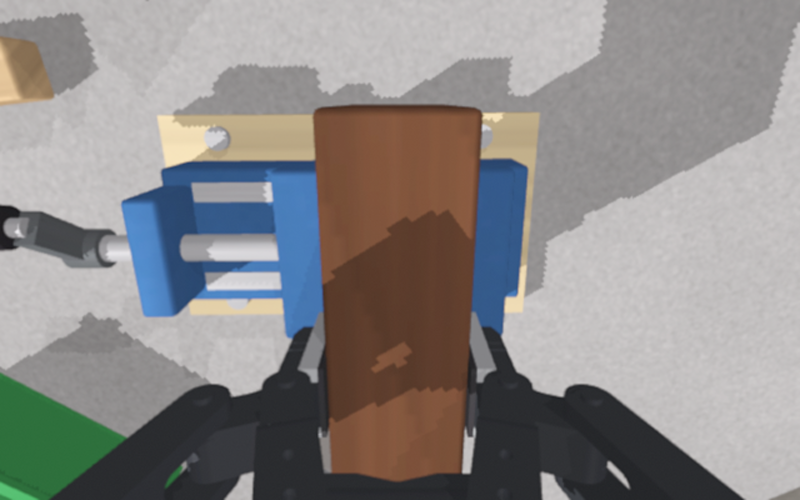

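>>> drive_tool(
  rows=[
    [[0, 0, 0.02], 0],
    [[0, 0, 0.025], 0],
    [[0, 0, 0.02], 0],
    [[0, 0, 0.013], 0],
    [[0, 0, 0.006], 0],
    [[0, 0, 0], 0],
    [[0, 0, 0], 0],
  ],
)

```text
t: 8.4
tool_pos: [0.6054, -0.3209, 0.1892]
tool_rot: [2.752, 1.512, 0.001]
contact_force: [-0.2, 0.5, -2.5]
opening: 0.0395
grip_force: 52.6
```

>>> drive_tool(
  rows=[
    [[0, 0, 0.002], 0],
    [[0, 0, 0.001], 0],
    [[0, 0, 0], 0],
    [[0, 0, 0], 0],
  ],
)

```text
t: 8.8
tool_pos: [0.6049, -0.3205, 0.1852]
tool_rot: [2.753, 1.513, 0.0]
contact_force: [-0.0, -0.1, -3.1]
opening: 0.0396
grip_force: 52.6
```

>>> drive_tool(
  rows=[
    [[0, 0, 0.0015], 0],
    [[0, 0, 0], 0],
    [[0, 0, 0], 0],
  ],
)

```text
t: 9.1
tool_pos: [0.6048, -0.3205, 0.1833]
tool_rot: [-2.753, -1.513, 0.0]
contact_force: [0.1, -0.1, -4.0]
opening: 0.0392
grip_force: 52.6
```

>>> drive_tool(
  rows=[
    [[0, 0, 0.001], 0],
    [[0, 0, 0], 0],
    [[0, 0, 0], 0],
  ],
)

```text
t: 9.4
tool_pos: [0.6049, -0.3206, 0.1831]
tool_rot: [2.753, 1.513, -0.0]
contact_force: [-1.3, 0.1, 1.3]
opening: 0.0393
grip_force: 53.1
```

>>> drive_tool(
  rows=[
    [[0, 0, 0.0005], 0],
    [[0, 0, 0], 0],
    [[0, 0, 0], 0],
  ],
)

```text
t: 9.7
tool_pos: [0.6049, -0.3206, 0.1831]
tool_rot: [2.753, 1.513, -0.0]
contact_force: [-3.7, 0.8, 4.7]
opening: 0.0395
grip_force: 53.6
```

>>> drive_tool(
  rows=[
    [[0, 0, 0], 0],
    [[0, 0, 0], 0],
    [[0, 0, 0], 0],
    [[0, 0, 0], 0],
    [[0, 0, -0.01], 0],
    [[0, 0, -0.03], 0],
    [[0, 0, -0.04], 0],
    [[0, 0, -0.04], 0],
  ],
  jaw=0.0,
)

```text
t: 10.5
tool_pos: [0.6047, -0.3203, 0.3034]
tool_rot: [-2.753, -1.513, 0.0]
contact_force: [0.9, -0.6, -0.3]
opening: 0.0853
grip_force: 0.0
```

>>> drive_tool(
  rows=[
    [[-0.012, -0.047, 0], 0],
    [[-0.012, -0.047, 0], 0],
    [[-0.011, -0.047, 0], 0],
    [[-0.01, -0.04, 0], 0],
    [[0, 0, 0], 0],
    [[0, 0, 0], 0],
    [[0, 0, 0], 0],
  ],
)

```text
t: 11.2
tool_pos: [0.4288, -0.262, 0.303]
tool_rot: [2.751, 1.513, 0.001]
contact_force: [-0.3, 0.3, 0.8]
opening: 0.0854
grip_force: 0.0
```

Run:
```python
from h import *
o=st(); print(yaw(o))
d=cam("wrist"); save(d,"w4"); a=cv2.resize(d["image"],(640,400))[:,:480]
s=cam("scene"); save(s,"s4"); t=cam("top");save(t,"t4")
b=cv2.resize(s["image"][215:325,215:315],None,fx=3.2,fy=3.2,interpolation=cv2.INTER_CUBIC)
print(b.shape); A=np.zeros((400,800,3),np.uint8); A[:,:480]=a; A[:352,480:800]=b; cv2.imwrite("pics/w4.png",A)
```

```text
t 11.2 pos [ 0.4288 -0.262   0.303 ] rot [2.751e+00 1.513e+00 1.000e-03] F [-0.3  0.3  0.8] open 0.0854 grip 0.0
57.604003175577986
(352, 320, 3)
```

View pics/w4.png

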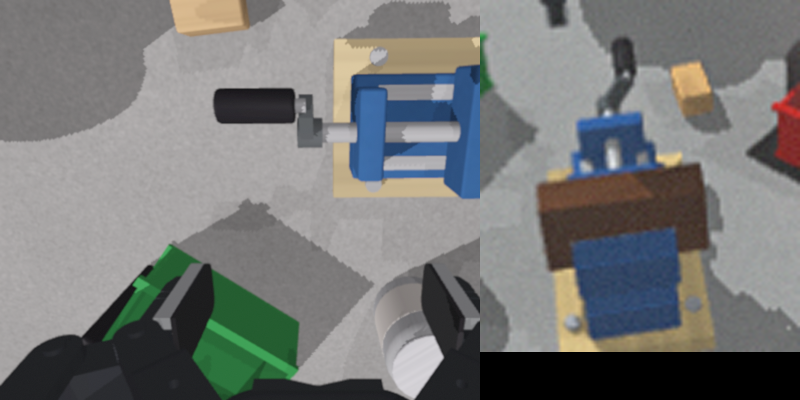

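Run:
```python
from h import *
w=load("w4");s=load("s4")
kp=(np.array([143,57])+.5)/3.2-.5+215
K=tri([(w,(254.5,105.5)),(s,kp)]); print("knob tri",K, proj(w,K),(254.5,105.5),proj(s,K),kp)
y=np.radians(-32.4);x=np.array([np.cos(y),np.sin(y),0]);yy=np.array([-np.sin(y),np.cos(y),0])
V=np.array([.6262,-.335,0])-.06*x; print("vise",V)
p=K-V; print("in vise",p@x,p@yy,K[2])
ax=onz(w,[(340,131),(432,131.5)],.08); print("axis pts vise y",(ax-V)@yy,(ax-V)@x)
# model: theta -> predicted pixel
for th in np.arange(-1.6,1.7,.2):
    X=V+x*(.06-.059-.189)+yy*(-.045*np.sin(th))+np.array([0,0,.08+.045*np.cos(th)])
    print(round(th,1),proj(w,X)[0].round(1),proj(s,X)[0].round(1))
```

```text
knob tri [ 0.42616701 -0.18613137  0.11893907] [[254.46357029 106.53497664]] (254.5, 105.5) [[259.53806665 232.46675769]] [259.34375 232.46875]
vise [ 0.57554032 -0.30285039  0.        ]
in vise -0.1886612407338671 0.018510900852481135 0.11893907132794111
axis pts vise y [-0.00346385 -0.0040736 ] [-0.12738748 -0.05335332]
-1.6 [261.9  67. ] [267.8 240.2]
-1.4 [260.3  67.5] [267.5 238.4]
-1.2 [258.6  70.7] [266.6 236.6]
-1.0 [257.2  76.7] [265.3 235.1]
-0.8 [256.1  85.2] [263.6 233.7]
-0.6 [255.3  95.9] [261.5 232.7]
-0.4 [254.9 108.3] [259.2 232.1]
-0.2 [255.  121.6] [256.7 231.8]
-0.0 [255.5 135.1] [254.2 231.9]
0.2 [256.4 147.8] [251.7 232.4]
0.4 [257.7 159.2] [249.3 233.3]
0.6 [259.2 168.6] [247.2 234.5]
0.8 [260.8 175.7] [245.4 236. ]
1.0 [262.5 180.4] [244.1 237.7]
1.2 [264.2 182.6] [243.2 239.6]
1.4 [265.8 182.5] [242.8 241.5]
1.6 [267.3 180.4] [242.8 243.4]
```

```bash
cat > legfit.py <<'E'
from h import *
from scipy.optimize import minimize
def legfit(views,V,x,yy):
    ms=[]
    for d in views:
        im=cv2.resize(d["image"],None,fx=4,fy=4,interpolation=cv2.INTER_CUBIC); c=proj(d,V+x*.035+[0,0,.1])[0]*4
        hsv=cv2.cvtColor(im,cv2.COLOR_BGR2HSV); br=((hsv[...,0]<14)|(hsv[...,0]>172))&(hsv[...,1]>95)
        bl=(hsv[...,0]>95)&(hsv[...,0]<130)&(hsv[...,1]>90)
        roi=np.zeros(br.shape,bool); a,b=c.astype(int); roi[max(b-200,0):b+200,max(a-200,0):a+200]=1
        ms.append((d,br&roi,bl,roi))
    def f(p,prt=False):
        u,v,t=p*[.001,.001,.01]; ex=x*np.cos(t)+yy*np.sin(t); ey=yy*np.cos(t)-x*np.sin(t); C=V+x*u+yy*v; tot=0
        pts=np.array([C+ex*i*.02+ey*j*.08+[0,0,k] for i in(-1,1) for j in(-1,1) for k in(.06,.145)])
        for d,br,bl,roi in ms:
            h=np.zeros(br.shape,np.uint8); cv2.fillConvexPoly(h,cv2.convexHull(((proj(d,pts)+.5)*4-.5).astype(np.float32)).astype(np.int32),1)
            h=(h>0)&~bl; iou=(h&br).sum()/max((h|br).sum(),1); tot-=iou
            if prt: print("iou",round(iou,3))
        return tot
    best=min((minimize(f,s,method="Nelder-Mead",options=dict(initial_simplex=np.array([s,np.add(s,[6,0,0]),np.add(s,[0,6,0]),np.add(s,[0,0,4])]))) for s in([34,0,0],[34,5,-2])),key=lambda r:r.fun)
    f(best.x,True); print("x,y mm, yaw deg",best.x[:2].round(1),np.degrees(best.x[2]*.01).round(2))
y=np.radians(-32.4);x=np.array([np.cos(y),np.sin(y),0]);yy=np.array([-np.sin(y),np.cos(y),0]); V=np.array([.5739,-.3054,0])
E
python3 - <<'E'
from legfit import *
legfit([load("s4")],V,x,yy); legfit([load("t4")],V,x,yy); legfit([load("s4"),load("t4")],V,x,yy)
# base plywood centre by same V from scene/top: print where base corners project
E
```

```text
iou 0.31
x,y mm, yaw deg [41.8  3.2] 0.13
iou 0.408
x,y mm, yaw deg [33.2  2.3] -1.01
iou 0.306
iou 0.408
x,y mm, yaw deg [33.4  3.5] -0.97
```

Run:
```python
from h import *
plan(.4157,-.1795,.253,147.6)
```

```text
shift [ 0.0626 -0.0553  0.0493] |.| 0.097 then turn rad -1.5704 q6 -0.13
```

>>> drive_tool(
  rows=[
    [[0.031, -0.0275, 0.015], 0],
    [[0.0315, -0.0275, 0.034], 0],
    [[0, 0, 0], -0.1427],
    [[0, 0, 0], -0.1427],
    [[0, 0, 0], -0.1427],
    [[0, 0, 0], -0.1427],
    [[0, 0, 0], -0.1427],
    [[0, 0, 0], -0.1427],
    [[0, 0, 0], -0.1427],
    [[0, 0, 0], -0.1427],
  ],
)

```text
t: 12.35
tool_pos: [0.4162, -0.1825, 0.2554]
tool_rot: [-1.49, -2.765, -0.0]
contact_force: [0.3, -0.2, 0.6]
opening: 0.0855
grip_force: 0.0
```

>>> drive_tool(
  rows=[
    [[0, 0, 0], -0.1427],
    [[0, 0, 0], -0.1427],
    [[0, 0, 0], -0.1427],
    [[0, 0, 0], 0],
    [[0, 0, 0], 0],
    [[0, 0, 0], 0],
  ],
)

```text
t: 12.95
tool_pos: [0.4157, -0.1823, 0.2554]
tool_rot: [-0.881, -3.015, -0.0]
contact_force: [-0.1, -0.4, -0.4]
opening: 0.0852
grip_force: 0.0
```

Run:
```python
from h import *
st();plan(.4157,-.1795,.1735,147.6)
```

```text
t 12.95 pos [ 0.4157 -0.1823  0.2554] rot [-0.881 -3.015 -0.   ] F [-0.1 -0.4 -0.4] open 0.0852 grip 0.0
shift [0.0015 0.0024 0.0819] |.| 0.082 then turn rad -0.0029 q6 -1.58
```

>>> drive_tool(
  rows=[
    [[0.0015, 0.0024, 0.02], 0],
    [[0, 0, 0.03], 0],
    [[0, 0, 0.02], 0],
    [[0, 0, 0.012], 0],
    [[0, 0, 0], 0],
    [[0, 0, 0], 0],
  ],
)

```text
t: 13.55
tool_pos: [0.4159, -0.1797, 0.1741]
tool_rot: [0.879, 3.015, -0.0]
contact_force: [0.5, 1.3, 0.8]
opening: 0.0851
grip_force: 0.0
```

>>> drive_tool(
  rows=[
    [[0, 0, 0], 0],
    [[0, 0, 0], 0],
    [[0, 0, 0], 0],
    [[0, 0, 0], 0],
    [[0, 0, 0], 0],
    [[0, 0, 0], 0],
    [[0, 0, 0], 0],
    [[0, 0, 0], 0],
  ],
  jaw=1.0,
  grip_force=30,
)

```text
t: 14.35
tool_pos: [0.4156, -0.1795, 0.1736]
tool_rot: [0.878, 3.016, -0.0]
contact_force: [0.2, -0.2, 2.3]
opening: 0.0232
grip_force: 30.5
```

```bash
cat > arc.py <<'E'
from h import *
import sys
a,n,s=map(float,sys.argv[1:4]); R=.045
for i in range(int(n)):
    b=a+s; print("[[%.4f,%.4f,%.4f],0],"%(-.012/2/np.pi*s,-R*(np.sin(b)-np.sin(a)),-R*(np.cos(b)-np.cos(a)))); a=b
print("end",a)
E
python3 arc.py -.5 30 .35
```

```text
[[-0.0007,-0.0148,-0.0050],0],
[[-0.0007,-0.0157,0.0004],0],
[[-0.0007,-0.0146,0.0057],0],
[[-0.0007,-0.0117,0.0104],0],
[[-0.0007,-0.0075,0.0138],0],
[[-0.0007,-0.0023,0.0155],0],
[[-0.0007,0.0032,0.0153],0],
[[-0.0007,0.0082,0.0133],0],
[[-0.0007,0.0123,0.0097],0],
[[-0.0007,0.0149,0.0049],0],
[[-0.0007,0.0157,-0.0005],0],
[[-0.0007,0.0145,-0.0059],0],
[[-0.0007,0.0116,-0.0105],0],
[[-0.0007,0.0073,-0.0138],0],
[[-0.0007,0.0021,-0.0155],0],
[[-0.0007,-0.0033,-0.0153],0],
[[-0.0007,-0.0084,-0.0133],0],
[[-0.0007,-0.0124,-0.0096],0],
[[-0.0007,-0.0149,-0.0048],0],
[[-0.0007,-0.0157,0.0007],0],
[[-0.0007,-0.0145,0.0060],0],
[[-0.0007,-0.0116,0.0106],0],
[[-0.0007,-0.0072,0.0139],0],
[[-0.0007,-0.0020,0.0155],0],
[[-0.0007,0.0034,0.0153],0],
[[-0.0007,0.0085,0.0132],0],
[[-0.0007,0.0125,0.0095],0],
[[-0.0007,0.0150,0.0046],0],
[[-0.0007,0.0156,-0.0008],0],
[[-0.0007,0.0144,-0.0061],0],
end 9.999999999999995
```

>>> drive_tool(
  rows=[
    [[-0.0007, -0.0148, -0.005], 0],
    [[-0.0007, -0.0157, 0.0004], 0],
    [[-0.0007, -0.0146, 0.0057], 0],
    [[0, 0, 0], 0],
  ],
)

```text
t: 14.75
tool_pos: [0.392, -0.221, 0.1739]
tool_rot: [-0.879, -3.014, 0.008]
contact_force: [-9.4, -4.6, 11.5]
opening: 0.0233
grip_force: 31.4
```

>>> drive_tool(
  rows=[
    [[-0.0007, -0.0117, 0.0104], 0],
    [[-0.0007, -0.0075, 0.0138], 0],
    [[-0.0007, -0.0023, 0.0155], 0],
    [[0, 0, 0], 0],
  ],
)

```text
t: 15.15
tool_pos: [0.3825, -0.2397, 0.1313]
tool_rot: [0.88, 3.016, -0.007]
contact_force: [-1.8, -8.9, -3.1]
opening: 0.0232
grip_force: 30.2
```

>>> drive_tool(
  rows=[
    [[-0.0007, 0.0032, 0.0153], 0],
    [[-0.0007, 0.0082, 0.0133], 0],
    [[-0.0007, 0.0123, 0.0097], 0],
    [[-0.0007, 0.0149, 0.0049], 0],
    [[-0.0007, 0.0157, -0.0005], 0],
    [[-0.0007, 0.0145, -0.0059], 0],
    [[0, 0, 0], 0],
  ],
)

```text
t: 15.85
tool_pos: [0.4246, -0.1824, 0.0984]
tool_rot: [-0.873, -3.016, 0.007]
contact_force: [-10.9, -3.7, 16.3]
opening: 0.0225
grip_force: 32.0
```

>>> drive_tool(
  rows=[
    [[-0.0007, 0.0116, -0.0105], 0],
    [[-0.0007, 0.0073, -0.0138], 0],
    [[-0.0007, 0.0021, -0.0155], 0],
    [[-0.0007, -0.0033, -0.0153], 0],
    [[-0.0007, -0.0084, -0.0133], 0],
    [[-0.0007, -0.0124, -0.0096], 0],
    [[0, 0, 0], 0],
  ],
)

```text
t: 16.55
tool_pos: [0.4252, -0.1871, 0.1744]
tool_rot: [-0.879, -3.015, -0.001]
contact_force: [-2.1, 1.9, 2.7]
opening: 0.0231
grip_force: 31.1
```

Run:
```python
from legfit import *
o=st();p=np.array(o["tool_pos"])-V;print(p@x,p@yy,p[2]-.054-.08,"expect",-.201+.012*(5.8+.5)/6.283,-.045*np.sin(5.8),.045*np.cos(5.8))
c=np.array(o["contact_force"]);print("F vise",c@x,c@yy,c[2])
```

```text
t 16.55 pos [ 0.4252 -0.1871  0.1744] rot [-8.790e-01 -3.015e+00 -1.000e-03] F [-2.1  1.9  2.7] open 0.0231 grip 31.085477471351624
-0.1889527278993661 0.020152877096976364 0.04040978126878557 expect -0.18896753143402834 0.020907098073619082 0.03984837826235935
F vise -2.7856577472389814 0.48160397861348 2.722146732686072
```

>>> drive_tool(
  rows=[
    [[-0.0007, -0.0149, -0.0048], 0],
    [[-0.0007, -0.0157, 0.0007], 0],
    [[-0.0007, -0.0145, 0.006], 0],
    [[-0.0007, -0.0116, 0.0106], 0],
    [[-0.0007, -0.0072, 0.0139], 0],
    [[0, 0, 0], 0],
    [[0, 0, 0], 0],
  ],
)

```text
t: 17.25
tool_pos: [0.393, -0.2448, 0.147]
tool_rot: [-0.878, -3.014, 0.01]
contact_force: [-7.7, -10.7, -0.0]
opening: 0.023
grip_force: 30.8
```

>>> drive_tool(
  rows=[
    [[-0.0007, -0.002, 0.0155], 0],
    [[-0.0007, 0.0034, 0.0153], 0],
    [[0, 0, 0], 0],
    [[0, 0, 0], 0],
  ],
)

```text
t: 17.65
tool_pos: [0.3959, -0.2427, 0.1154]
tool_rot: [-0.878, -3.016, 0.003]
contact_force: [-0.4, -5.4, -3.8]
opening: 0.0231
grip_force: 30.2
```

>>> drive_tool(
  rows=[
    [[-0.0007, 0.0085, 0.0132], 0],
    [[-0.0007, 0.0125, 0.0095], 0],
    [[0, 0, 0], 0],
    [[0, 0, 0], 0],
  ],
)

```text
t: 18.05
tool_pos: [0.4097, -0.224, 0.0938]
tool_rot: [0.877, 3.016, 0.003]
contact_force: [1.7, 3.6, 2.7]
opening: 0.0228
grip_force: 31.2
```

```bash
cat > chk.py <<'E'
from legfit import *
o=st();p=np.array(o["tool_pos"])-V;a=[p@x,p@yy,p[2]-.054-.08]
th=np.arctan2(-a[1],a[2])%(2*np.pi)+2*np.pi;print(np.round(a,4),"th",th)
c=np.array(o["contact_force"]);c=np.array([c@x,c@yy,c[2]]);print("F vise",c.round(1),"tangential on tool",-(c@[0,-np.cos(th),-np.sin(th)]))
E
python3 chk.py; python3 arc.py 8.95 4 .15
```

```text
t 18.05 pos [ 0.4097 -0.224   0.0938] rot [8.770e-01 3.016e+00 3.000e-03] F [1.7 3.6 2.7] open 0.0228 grip 31.21315598487854
[-0.1822 -0.0193 -0.0402] th 8.977076912587776
F vise [-0.5  4.   2.7] tangential on tool -2.4208740763905894
[[-0.0003,0.0062,0.0026],0],
[[-0.0003,0.0065,0.0017],0],
[[-0.0003,0.0067,0.0007],0],
[[-0.0003,0.0067,-0.0003],0],
end 9.55
```

>>> drive_tool(
  rows=[
    [[-0.0003, 0.0062, 0.0026], 0],
    [[-0.0003, 0.0065, 0.0017], 0],
    [[0, 0, 0], 0],
    [[0, 0, 0], 0],
  ],
)

```text
t: 18.45
tool_pos: [0.4168, -0.2143, 0.0906]
tool_rot: [0.877, 3.016, 0.001]
contact_force: [-2.8, 5.2, 9.2]
opening: 0.0233
grip_force: 31.8
```

>>> drive_tool(
  rows=[
    [[-0.0003, 0.0067, 0.0007], 0],
    [[0, 0, 0], 0],
    [[0, 0, 0], 0],
  ],
)

```text
t: 18.75
tool_pos: [0.4204, -0.2093, 0.0902]
tool_rot: [-0.877, -3.016, 0.001]
contact_force: [-5.9, 2.9, 12.1]
opening: 0.0229
grip_force: 32.0
```

```bash
python3 chk.py; python3 arc.py 9.4 10 .1
```

```text
t 18.75 pos [ 0.4204 -0.2093  0.0902] rot [-8.770e-01 -3.016e+00  1.000e-03] F [-5.9  2.9 12.1] open 0.0229 grip 31.998850107192993
[-0.1811 -0.0012 -0.0438] th 9.398364655672246
F vise [-6.5 -0.7 12.1] tangential on tool 1.0007989810667088
[[-0.0002,0.0045,-0.0001],0],
[[-0.0002,0.0045,-0.0006],0],
[[-0.0002,0.0044,-0.0010],0],
[[-0.0002,0.0043,-0.0014],0],
[[-0.0002,0.0041,-0.0019],0],
[[-0.0002,0.0039,-0.0023],0],
[[-0.0002,0.0036,-0.0026],0],
[[-0.0002,0.0034,-0.0030],0],
[[-0.0002,0.0031,-0.0033],0],
[[-0.0002,0.0027,-0.0036],0],
end 10.399999999999997
```

>>> drive_tool(
  rows=[
    [[-0.0002, 0.0045, -0.0006], 0],
    [[-0.0002, 0.0045, -0.0006], 0],
    [[0, 0, 0], 0],
    [[0, 0, 0], 0],
  ],
)

```text
t: 19.15
tool_pos: [0.4244, -0.203, 0.091]
tool_rot: [-0.876, -3.014, 0.006]
contact_force: [-9.7, -3.3, 11.1]
opening: 0.0229
grip_force: 31.8
```

>>> drive_tool(
  rows=[
    [[-0.0002, 0.0044, -0.001], 0],
    [[-0.0002, 0.0043, -0.0014], 0],
    [[0, 0, 0], 0],
    [[0, 0, 0], 0],
  ],
)

```text
t: 19.55
tool_pos: [0.4284, -0.197, 0.0928]
tool_rot: [-0.875, -3.013, 0.012]
contact_force: [-12.7, -10.1, 7.6]
opening: 0.0229
grip_force: 31.6
```

```bash
python3 chk.py
```

```text
t 19.55 pos [ 0.4284 -0.197   0.0928] rot [-0.875 -3.013  0.012] F [-12.7 -10.1   7.6] open 0.0229 grip 31.6046342253685
[-0.181   0.0136 -0.0412] th 9.742436752591008
F vise [ -5.3 -15.3   7.6] tangential on tool 12.174348305559015
```

>>> drive_tool(
  rows=[
    [[0, 0, 0], 0],
    [[0, 0, 0], 0],
    [[0, 0, 0], 0],
    [[0, 0, 0], 0],
    [[0, 0, 0], 0],
    [[0, 0, -0.03], 0],
    [[0, 0, -0.05], 0],
    [[0, 0, -0.05], 0],
    [[0, 0, -0.05], 0],
    [[0, 0, -0.03], 0],
  ],
  jaw=0.0,
)

```text
t: 20.55
tool_pos: [0.431, -0.1952, 0.3075]
tool_rot: [0.876, 3.01, -0.003]
contact_force: [1.2, -0.3, 0.0]
opening: 0.0853
grip_force: 0.0
```

Run:
```python
from h import *
st();plan(.545,-.024,.30,105.4)
```

```text
t 20.55 pos [ 0.431  -0.1952  0.3075] rot [ 8.76e-01  3.01e+00 -3.00e-03] F [ 1.2 -0.3  0. ] open 0.0853 grip 0.0
shift [-0.0044  0.2056  0.0076] |.| 0.206 then turn rad 0.7358 q6 -1.59
```

>>> drive_tool(
  rows=[
    [[-0.001, 0.041, 0.0015], 0],
    [[-0.001, 0.041, 0.0015], 0],
    [[-0.001, 0.041, 0.0015], 0],
    [[-0.001, 0.041, 0.0015], 0],
    [[0, 0.041, 0.0015], 0],
    [[0, 0, 0], 0.147],
    [[0, 0, 0], 0.147],
    [[0, 0, 0], 0.147],
    [[0, 0, 0], 0.147],
    [[0, 0, 0], 0.148],
  ],
)

```text
t: 21.55
tool_pos: [0.5435, -0.0237, 0.2948]
tool_rot: [-1.911, -2.493, -0.0]
contact_force: [-0.0, -0.6, -0.0]
opening: 0.0853
grip_force: 0.0
```

>>> drive_tool(
  rows=[
    [[0, 0, 0], 0],
    [[0, 0, 0], 0],
    [[0, 0, 0], 0],
  ],
)

```text
t: 21.85
tool_pos: [0.5434, -0.024, 0.2949]
tool_rot: [-1.902, -2.5, -0.0]
contact_force: [-0.6, -0.0, 0.1]
opening: 0.0853
grip_force: 0.0
```

Run:
```python
from h import *
o=st(); print(yaw(o))
w=cam("wrist"); save(w,"w5"); s=cam("scene"); save(s,"s5"); t=cam("top");save(t,"t5")
def gr(c,x0,y0,sc,st=20):
    for X in range(-(-x0//st)*st,x0+int(c.shape[1]/sc),st): k=int((X-x0)*sc); cv2.putText(c,str(X),(k+1,8),0,.3,(0,255,255),1); c[:,k]=c[:,k]//2+60
    for Y in range(-(-y0//st)*st,y0+int(c.shape[0]/sc),st): k=int((Y-y0)*sc); cv2.putText(c,str(Y),(0,k-1),0,.3,(0,255,0),1); c[k]=c[k]//2+60
    return c
A=np.zeros((600,800,3),np.uint8)
A[:330,:528]=gr(cv2.resize(w["image"],(528,330)),0,0,.825,40)
A[330:600,:360]=gr(cv2.resize(s["image"][230:320,220:340],None,fx=3,fy=3,interpolation=cv2.INTER_CUBIC),220,230,3)
A[330:600,400:800]=gr(cv2.resize(t["image"][130:220,365:498],(400,270),interpolation=cv2.INTER_CUBIC),365,130,3)
cv2.imwrite("pics/w5.png",A)
```

```text
t 21.85 pos [ 0.5434 -0.024   0.2949] rot [-1.902 -2.5   -0.   ] F [-0.6 -0.   0.1] open 0.0853 grip 0.0
105.48936429138028
```

View pics/w5.png

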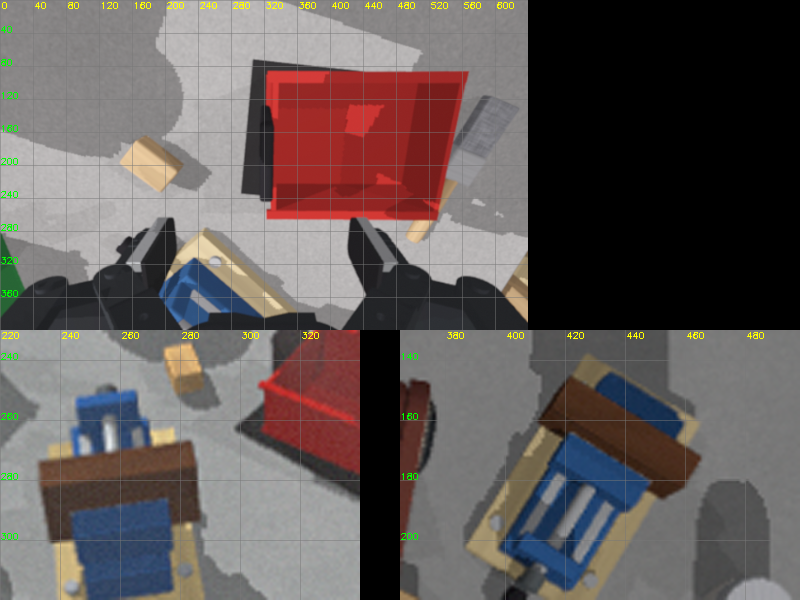

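Run:
```python
from h import *
d=load("w5"); q=lambda p:(np.array(p,float)+.5)/.825-.5
t=onz(d,q([(267,72),(468,72),(437,218),(267,218)]),.083); print(np.round(t,4).tolist(),t.mean(0).round(4))
for i,j in((0,1),(3,2),(3,0),(2,1)): v=t[j]-t[i]; print(np.degrees(np.arctan2(v[1],v[0])).round(2),np.linalg.norm(v).round(4))
b=onz(d,q([(266,105),(266,195)]),.128); print("board",b.round(4))
m=onz(d,q([(253,60),(241,193)]),.003); v=m[0]-m[1]; a=np.arctan2(v[1],v[0])-np.pi/2;print("mat",m.round(4),np.linalg.norm(v),np.degrees(a), m.mean(0)+.11*np.array([np.cos(a),np.sin(a),0]))
# colour masks in top: mat edges via original top picture
T=load("top"); P=lambda x0,y0,pts:(np.array(pts,float)+.5)/4-.5+np.array([x0,y0])
m=onz(T,P(288,126,[(118,296),(316,263),(270,12)]),.003);print(m.round(4).tolist()); 
for i,j in((0,1),(1,2)): v=m[j]-m[i];print(np.degrees(np.arctan2(v[1],v[0])),np.linalg.norm(v))
```

```text
[[0.5291, 0.0491, 0.083], [0.7029, 0.0962, 0.083], [0.7414, -0.0454, 0.083], [0.5693, -0.0935, 0.083]] [0.6357 0.0016 0.083 ]
15.16 0.18
15.6 0.1786
105.75 0.1481
105.19 0.1468
board [[ 0.5341  0.0258  0.128 ]
 [ 0.555  -0.0486  0.128 ]]
mat [[ 0.5118  0.0561  0.003 ]
 [ 0.5393 -0.1089  0.003 ]] 0.16727040798749584 9.452151563760472 [ 0.63407941 -0.00830891  0.003     ]
[[0.511, 0.0575, 0.003], [0.5398, -0.1085, 0.003], [0.7561, -0.0704, 0.003]]
-80.1538245431081 0.16854584188066196
10.003375483257127 0.21957383509272613
```

Run:
```python
from h import *
plan(.548,-.022,.162,105.4)
```

```text
shift [0.0008 0.005  0.1329] |.| 0.133 then turn rad 0.0004 q6 -0.45
```

>>> drive_tool(
  rows=[
    [[0.001, 0.005, 0.02], 0],
    [[0, 0, 0.03], 0],
    [[0, 0, 0.035], 0],
    [[0, 0, 0.03], 0],
    [[0, 0, 0.018], 0],
    [[0, 0, 0], 0],
    [[0, 0, 0], 0],
  ],
)

```text
t: 22.7
tool_pos: [0.5481, -0.0219, 0.1623]
tool_rot: [1.904, 2.499, 0.0]
contact_force: [-0.0, 0.0, 0.5]
opening: 0.0856
grip_force: 0.0
```

>>> drive_tool(
  rows=[
    [[0, 0, 0], 0],
    [[0, 0, 0], 0],
    [[0, 0, 0], 0],
    [[0, 0, 0], 0],
    [[0, 0, 0], 0],
    [[0, 0, 0], 0],
    [[0, 0, 0], 0],
    [[0, 0, 0], 0],
    [[0, 0, 0], 0],
    [[0, 0, 0], 0],
  ],
  jaw=1.0,
  grip_force=80,
)

```text
t: 23.7
tool_pos: [0.5481, -0.0219, 0.1625]
tool_rot: [1.904, 2.498, 0.0]
contact_force: [-2.6, -0.5, 5.8]
opening: 0.0116
grip_force: 78.9
```

>>> drive_tool(
  rows=[
    [[0, 0, -0.005], 0],
    [[0, 0, -0.02], 0],
    [[0, 0, -0.03], 0],
    [[0, 0, -0.035], 0],
    [[0, 0, -0.023], 0],
    [[0, 0, 0], 0],
    [[0, 0, 0], 0],
  ],
)

```text
t: 24.4
tool_pos: [0.5474, -0.0217, 0.2736]
tool_rot: [-1.903, -2.497, 0.001]
contact_force: [-1.0, -0.5, -3.6]
opening: 0.0108
grip_force: 78.1
```

Run:
```python
from h import *
o=st(); print(yaw(o),o["wrist_torque"]); a=np.radians(73.3); u=np.array([np.cos(a),np.sin(a)]); lip=np.array([.4845,.373])
g=lip-.156*u-.10*u; print(g); plan(g[0],g[1],.276,105.4+57.9)
```

```text
t 24.4 pos [ 0.5474 -0.0217  0.2736] rot [-1.903e+00 -2.497e+00  1.000e-03] F [-1.  -0.5 -3.6] open 0.0108 grip 78.08433294296265
105.37167819977591 [-0.038393    0.23953912  0.02178977]
[0.41093571 0.12779744]
shift [ 0.1803 -0.092  -0.0021] |.| 0.202 then turn rad -1.011 q6 -0.44
```

>>> drive_tool(
  rows=[
    [[0.03, -0.0153, 0], 0],
    [[0.03, -0.0153, 0], 0],
    [[0.03, -0.0153, 0], 0],
    [[0.03, -0.0153, 0], 0],
    [[0.03, -0.0153, 0], 0],
    [[0.03, -0.0155, 0.001], 0],
    [[0, 0, 0], -0.11],
    [[0, 0, 0], -0.13],
    [[0, 0, 0], -0.13],
    [[0, 0, 0], -0.13],
  ],
)

```text
t: 25.4
tool_pos: [0.4102, 0.1273, 0.2705]
tool_rot: [-1.217, -2.891, 0.004]
contact_force: [0.1, 0.1, -3.1]
opening: 0.0107
grip_force: 78.5
```

>>> drive_tool(
  rows=[
    [[0, 0, 0], -0.13],
    [[0, 0, 0], -0.13],
    [[0, 0, 0], -0.13],
    [[0, 0, 0], -0.121],
    [[0, 0, 0], 0],
    [[0, 0, 0], 0],
    [[0, 0, 0], 0],
  ],
)

```text
t: 26.1
tool_pos: [0.4112, 0.1273, 0.2728]
tool_rot: [-0.459, -3.106, 0.001]
contact_force: [0.7, 0.9, -1.8]
opening: 0.0109
grip_force: 78.5
```

Run:
```python
from h import *
o=st(); print(yaw(o))
w=cam("wrist"); save(w,"w6"); s=cam("scene"); save(s,"s6"); t=cam("top");save(t,"t6")
def gr(c,x0,y0,sc,st=20):
    for X in range(-(-x0//st)*st,x0+int(c.shape[1]/sc),st): k=int((X-x0)*sc); cv2.putText(c,str(X),(k+1,8),0,.3,(0,255,255),1); c[:,k]=c[:,k]//2+60
    for Y in range(-(-y0//st)*st,y0+int(c.shape[0]/sc),st): k=int((Y-y0)*sc); cv2.putText(c,str(Y),(0,k-1),0,.3,(0,255,0),1); c[k]=c[k]//2+60
    return c
A=np.zeros((600,800,3),np.uint8)
A[:300,:480]=gr(cv2.resize(w["image"],(480,300)),0,0,.75,40)
A[300:600,:400]=gr(cv2.resize(s["image"][110:210,310:443],(400,300),interpolation=cv2.INTER_CUBIC),310,110,3)
A[300:600,400:800]=gr(cv2.resize(t["image"][150:250,130:263],(400,300),interpolation=cv2.INTER_CUBIC),130,150,3)
cv2.imwrite("pics/w6.png",A)
```

```text
t 26.1 pos [0.4112 0.1273 0.2728] rot [-4.590e-01 -3.106e+00  1.000e-03] F [ 0.7  0.9 -1.8] open 0.0109 grip 78.47867131233215
163.1946628118461
```

View pics/w6.png

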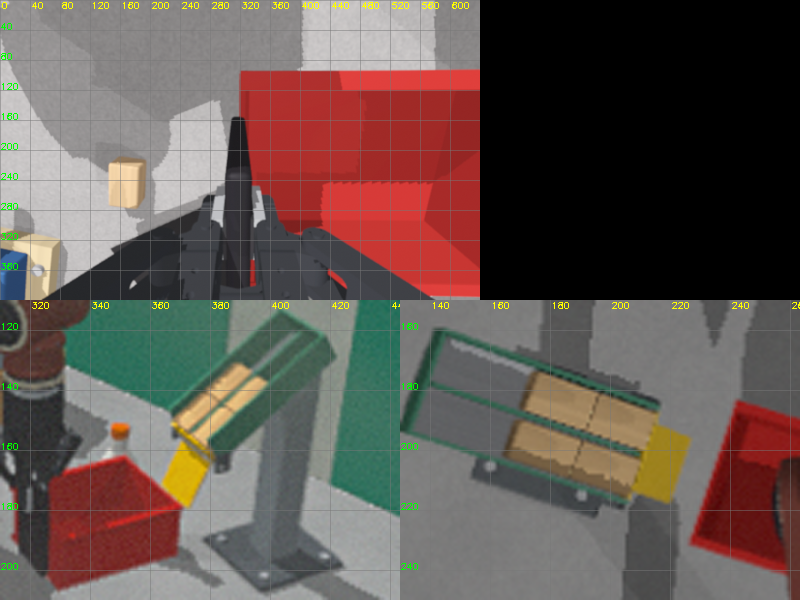

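Run:
```python
from h import *
T=load("t6");S=load("s6")
pt=lambda p:(np.array(p,float)-[400,300]+.5)/3-.5+[130,150]
ps=lambda p:(np.array(p,float)-[0,300]+.5)/3-.5+[310,110]
a=np.radians(73.3); u=np.array([np.cos(a),np.sin(a)]); v=np.array([-u[1],u[0]]); lip=np.array([.4845,.373])
def loc(n,X): X=np.atleast_2d(X); print(n,X.round(4).tolist(),"disp rel lip x,y:",np.c_[(X[:,:2]-lip)@u,(X[:,:2]-lip)@v].round(4).tolist())
f=onz(T,pt([(740,401),(692,545)]),.1935); loc("tub front",f); w=f[0]-f[1]; print(np.degrees(np.arctan2(w[1],w[0]))+90,np.linalg.norm(w))
for n,p,q in(("paddleA",(690,437),(185,507)),("paddleB",(670,502),(163,490)),("cheekA",(659,403),(216,458)),("cheekB",(624,508),(172,410))): loc(n,tri([(T,pt(p)),(S,ps(q))]))
loc("tubfrontA",tri([(T,pt((740,401))),(S,ps((182,507)))]));loc("tubfrontB",tri([(T,pt((692,545))),(S,ps((125,457)))]))
```

```text
tub front [[0.5362, 0.2744, 0.1935], [0.3932, 0.318, 0.1935]] disp rel lip x,y: [[-0.0796, -0.0779], [-0.0789, 0.0716]]
73.02787502437484 0.14948097455780243
paddleA [[0.5037, 0.3303, 0.1535]] disp rel lip x,y: [[-0.0353, -0.0307]]
paddleB [[0.4404, 0.3538, 0.1417]] disp rel lip x,y: [[-0.0311, 0.0367]]
cheekA [[0.5296, 0.3476, 0.2334]] disp rel lip x,y: [[-0.0113, -0.0505]]
cheekB [[0.4271, 0.3735, 0.2555]] disp rel lip x,y: [[-0.016, 0.0551]]
tubfrontA [[0.5373, 0.2756, 0.1923]] disp rel lip x,y: [[-0.0781, -0.0786]]
tubfrontB [[0.3948, 0.3204, 0.1894]] disp rel lip x,y: [[-0.0762, 0.0708]]
```

>>> drive_tool(
  rows=[
    [[0.003, 0.01, 0], 0],
    [[0.002, 0.012, 0], 0],
    [[0, 0.012, 0], 0],
    [[0, 0.012, 0], 0],
    [[0, 0.012, 0], 0],
    [[0, 0.012, 0], 0],
    [[0, 0.012, 0], 0],
    [[0, 0.012, 0], 0],
    [[0, 0.006, 0], 0],
    [[0, 0, 0], 0],
  ],
)

```text
t: 27.25
tool_pos: [0.4354, 0.2253, 0.2733]
tool_rot: [-0.455, -3.107, 0.0]
contact_force: [-0.0, -1.8, -5.7]
opening: 0.0117
grip_force: 78.0
```

>>> drive_tool(
  rows=[
    [[0, 0.003, 0], 0],
    [[0, 0, 0], 0],
    [[0, 0, 0], 0],
    [[0, 0, 0], 0],
    [[0, 0, 0], 0],
    [[0, 0, 0], 0],
  ],
)

```text
t: 27.85
tool_pos: [0.4362, 0.2274, 0.2738]
tool_rot: [-0.456, -3.108, 0.0]
contact_force: [-1.5, -1.3, -8.3]
opening: 0.0115
grip_force: 83.0
```

Run:
```python
from h import *
o=st(); print(yaw(o))
w=cam("wrist"); save(w,"w7"); s=cam("scene"); save(s,"s7"); t=cam("top");save(t,"t7")
A=np.zeros((600,800,3),np.uint8)
A[:300,:480]=cv2.resize(w["image"],(480,300))
A[300:600,:400]=cv2.resize(s["image"][110:210,310:443],(400,300),interpolation=cv2.INTER_CUBIC)
A[300:600,400:800]=cv2.resize(t["image"][150:250,130:263],(400,300),interpolation=cv2.INTER_CUBIC)
cv2.imwrite("pics/w7.png",A)
```

```text
t 27.85 pos [0.4362 0.2274 0.2738] rot [-0.456 -3.108  0.   ] F [-1.5 -1.3 -8.3] open 0.0115 grip 82.98571944236755
163.29063717836883
```

View pics/w7.png

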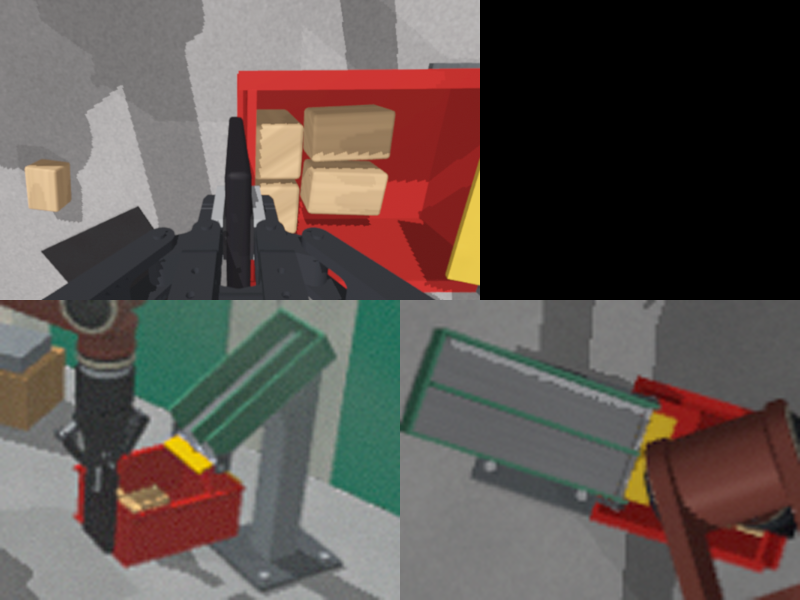

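>>> drive_tool(
  rows=[
    [[0, -0.01, 0], 0],
    [[0, -0.02, 0], 0],
    [[0, -0.03, 0], 0],
    [[0, -0.03, 0], 0],
    [[0, -0.03, 0], 0],
    [[0, -0.01, 0], 0],
    [[0, 0, 0], 0.06],
    [[0, 0, 0], 0.12],
    [[0, 0, 0], 0.12],
    [[0, 0, 0], 0.12],
  ],
)

```text
t: 29.0
tool_pos: [0.3996, 0.1033, 0.2752]
tool_rot: [1.101, 2.94, 0.005]
contact_force: [-0.0, 0.4, -3.9]
opening: 0.0108
grip_force: 83.6
```

>>> drive_tool(
  rows=[
    [[0, 0, 0], 0.12],
    [[0, 0, 0], 0.12],
    [[0, 0, 0], 0.12],
    [[0, 0, 0], 0.12],
    [[0, 0, 0], 0.12],
    [[0, 0, 0], 0.088],
    [[0, 0, 0], 0],
    [[0, 0, 0], 0],
  ],
)

```text
t: 29.8
tool_pos: [0.3993, 0.1032, 0.2747]
tool_rot: [2.021, 2.405, 0.003]
contact_force: [-0.4, 0.4, -4.8]
opening: 0.0109
grip_force: 83.6
```

Run:
```python
from h import *
st();plan(.5445,-.0204,.273,99.8)
```

```text
t 29.8 pos [0.3993 0.1032 0.2747] rot [2.021 2.405 0.003] F [-0.4  0.4 -4.8] open 0.0109 grip 83.56402158737183
shift [-0.1468  0.1217  0.0018] |.| 0.191 then turn rad 0.0022 q6 -0.1
```

>>> drive_tool(
  rows=[
    [[-0.018, 0.015, 0], 0],
    [[-0.027, 0.0225, 0], 0],
    [[-0.03, 0.025, 0], 0],
    [[-0.03, 0.025, 0], 0],
    [[-0.025, 0.021, 0], 0],
    [[-0.0168, 0.0132, 0.0018], 0],
    [[0, 0, 0], 0],
    [[0, 0, 0], 0],
  ],
)

```text
t: 30.6
tool_pos: [0.5441, -0.0211, 0.272]
tool_rot: [-2.022, -2.403, -0.0]
contact_force: [-0.7, 0.3, -4.5]
opening: 0.0109
grip_force: 83.6
```

>>> drive_tool(
  rows=[
    [[0, 0, 0.015], 0],
    [[0, 0, 0.025], 0],
    [[0, 0, 0.025], 0],
    [[0, 0, 0.02], 0],
    [[0, 0, 0.012], 0],
    [[0, 0, 0.005], 0],
    [[0, 0, 0], 0],
    [[0, 0, 0], 0],
  ],
)

```text
t: 31.4
tool_pos: [0.5446, -0.021, 0.1713]
tool_rot: [2.022, 2.402, 0.002]
contact_force: [0.4, 0.2, -4.1]
opening: 0.0112
grip_force: 83.5
```

Run:
```python
from h import *
st();plan(.5445,-.0204,.1625,99.8)
```

```text
t 31.4 pos [ 0.5446 -0.021   0.1713] rot [2.022e+00 2.402e+00 2.000e-03] F [ 0.4  0.2 -4.1] open 0.0112 grip 83.54962706565857
shift [ 0.0006 -0.      0.0088] |.| 0.009 then turn rad 0.0004 q6 -0.35
```

>>> drive_tool(
  rows=[
    [[0, 0, 0.004], 0],
    [[0, 0, 0.002], 0],
    [[0, 0, 0], 0],
    [[0, 0, 0], 0],
  ],
)

```text
t: 31.8
tool_pos: [0.5443, -0.0211, 0.1647]
tool_rot: [2.023, 2.402, 0.001]
contact_force: [0.7, 0.1, -4.0]
opening: 0.0109
grip_force: 83.7
```

>>> drive_tool(
  rows=[
    [[0, 0, 0.0015], 0],
    [[0, 0, 0], 0],
    [[0, 0, 0], 0],
  ],
)

```text
t: 32.1
tool_pos: [0.5445, -0.0212, 0.1636]
tool_rot: [2.023, 2.402, 0.001]
contact_force: [-4.0, -0.5, 2.8]
opening: 0.011
grip_force: 84.9
```

>>> drive_tool(
  rows=[
    [[0, 0, 0.001], 0],
    [[0, 0, 0], 0],
    [[0, 0, 0], 0],
  ],
)

```text
t: 32.4
tool_pos: [0.5445, -0.0211, 0.1629]
tool_rot: [2.022, 2.403, 0.001]
contact_force: [-3.4, -1.8, 5.5]
opening: 0.0111
grip_force: 85.4
```

>>> drive_tool(
  rows=[
    [[0, 0, 0], 0],
    [[0, 0, 0], 0],
    [[0, 0, 0], 0],
    [[0, 0, 0], 0],
    [[0, 0, 0], 0],
    [[0, 0, -0.03], 0],
    [[0, 0, -0.05], 0],
    [[0, 0, -0.04], 0],
    [[0, 0, -0.02], 0],
  ],
  jaw=0.0,
)

```text
t: 33.3
tool_pos: [0.5452, -0.0212, 0.3068]
tool_rot: [2.019, 2.399, 0.006]
contact_force: [-0.6, -0.1, 0.3]
opening: 0.0851
grip_force: 0.0
```

>>> drive_tool(
  rows=[
    [[-0.03, -0.04, 0], 0],
    [[-0.03, -0.04, 0], 0],
    [[-0.03, -0.02, 0], 0],
    [[0, 0, 0], 0],
    [[0, 0, 0], 0],
    [[0, 0, 0], 0],
  ],
)

```text
t: 33.9
tool_pos: [0.4611, -0.1262, 0.3016]
tool_rot: [-2.022, -2.404, -0.001]
contact_force: [-0.0, 0.0, -0.3]
opening: 0.0853
grip_force: 0.0
```

Run:
```python
from h import *
o=st(); print(yaw(o))
w=cam("wrist"); save(w,"w8"); s=cam("scene"); save(s,"s8"); t=cam("top");save(t,"t8")
cv2.imwrite("pics/w8.png",cv2.resize(w["image"],(800,500),interpolation=cv2.INTER_CUBIC))
```

```text
t 33.9 pos [ 0.4611 -0.1262  0.3016] rot [-2.022e+00 -2.404e+00 -1.000e-03] F [-0.   0.  -0.3] open 0.0853 grip 0.0
99.85013071378754
```

View pics/w8.png

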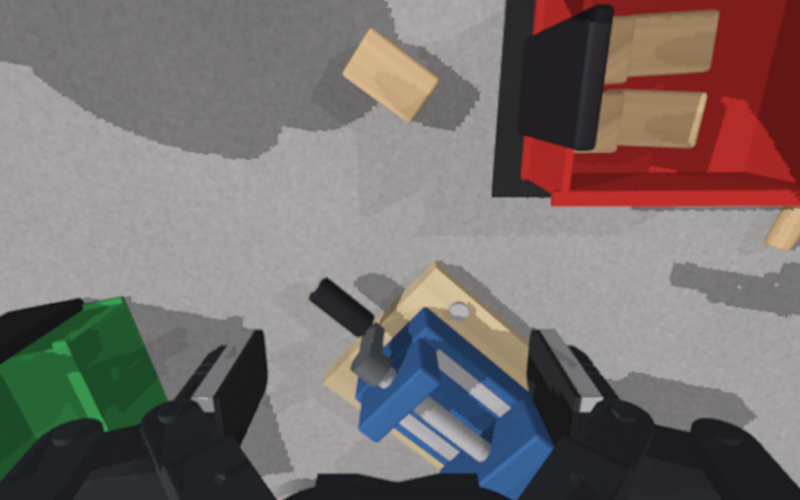

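Run:
```python
from h import *
d=load("w8"); q=lambda p:(np.array(p,float)+.5)*.8-.5
b=onz(d,q([(373,29),(438,77),(410,122),(343,75)]),.032); print(b.round(4).tolist(),b.mean(0).round(4))
for i,j in((0,1),(3,2),(0,3),(1,2)): v=b[j]-b[i]; print(np.degrees(np.arctan2(v[1],v[0])).round(1),np.linalg.norm(v).round(4))
T=load("t8"); P=onz(d,q([(505,0),(492,196)]),.003); v=P[0]-P[1];print("mat edge",P.round(4).tolist(),np.degrees(np.arctan2(v[1],v[0])))
r=onz(d,q([(540,0),(524,180)]),.083);print("tub rim back edge",r.round(4).tolist())
# block blob in top
im=T["image"]; hsv=cv2.cvtColor(im,cv2.COLOR_BGR2HSV); m=((hsv[...,0]>8)&(hsv[...,0]<22)&(hsv[...,1]>70)&(hsv[...,2]>120)).astype(np.uint8)
n,l,stt,c=cv2.connectedComponentsWithStats(m)
for i in range(1,n):
    if stt[i,4]>40: print(c[i].round(0),stt[i,4],onz(T,[c[i]],.032).round(3))
```

```text
[[0.4246, -0.0052, 0.032], [0.4743, -0.0276, 0.032], [0.4604, -0.0609, 0.032], [0.4082, -0.0377, 0.032]] [ 0.4419 -0.0329  0.032 ]
-24.2 0.0546
-24.0 0.0571
-116.7 0.0363
-112.7 0.0361
mat edge [[0.5141, 0.0331, 0.003], [0.539, -0.1089, 0.003]] 99.95906805149279
tub rim back edge [[0.5193, 0.019, 0.083], [0.537, -0.0817, 0.083]]
[522.  19.] 4487 [[ 1.154 -0.661  0.032]]
[361. 121.] 45 [[ 0.774 -0.09   0.032]]
[432. 207.] 307 [[ 0.487 -0.321  0.032]]
[344. 220.] 201 [[ 0.44  -0.032  0.032]]
[197. 261.] 71 [[0.303 0.448 0.032]]
```

The loose block was knocked to about (0.441, -0.0325), yaw -24°. The tub sits centred on the mat with the four blocks in it.

Run:
```python
from h import *
plan(.441,-.0325,.18,155.8)
```

```text
shift [ 0.0954 -0.0038  0.1216] |.| 0.155 then turn rad -0.9754 q6 -0.6
```

>>> drive_tool(
  rows=[
    [[0.032, -0.001, 0.02], 0],
    [[0.032, -0.001, 0.02], 0],
    [[0.0315, -0.002, 0.02], 0],
    [[0, 0, 0], -0.139],
    [[0, 0, 0], -0.139],
    [[0, 0, 0], -0.139],
    [[0, 0, 0], -0.139],
    [[0, 0, 0], -0.139],
    [[0, 0, 0], -0.139],
    [[0, 0, 0], -0.141],
  ],
)

```text
t: 35.05
tool_pos: [0.4408, -0.0326, 0.2416]
tool_rot: [-0.651, -3.073, -0.0]
contact_force: [0.4, 0.2, 0.9]
opening: 0.0854
grip_force: 0.0
```

>>> drive_tool(
  rows=[
    [[0, 0, 0.02], 0],
    [[0, 0, 0.025], 0],
    [[0, 0, 0.0166], 0],
    [[0, 0, 0], 0],
    [[0, 0, 0], 0],
    [[0, 0, 0], 0],
  ],
)

```text
t: 35.65
tool_pos: [0.4414, -0.0332, 0.1814]
tool_rot: [0.661, 3.069, -0.0]
contact_force: [-1.0, -0.0, 0.1]
opening: 0.0856
grip_force: 0.0
```

Run:
```python
from h import *
w=cam("wrist"); save(w,"w9"); cv2.imwrite("pics/w9.png",w["image"]); st();plan(.441,-.0325,.079,155.8)
```

```text
t 35.7 pos [ 0.4414 -0.0333  0.1816] rot [ 0.661  3.069 -0.   ] F [-0.2  0.1 -0.5] open 0.0851 grip 0.0
shift [0.001  0.0005 0.1026] |.| 0.103 then turn rad -0.0018 q6 -1.39
```

View pics/w9.png

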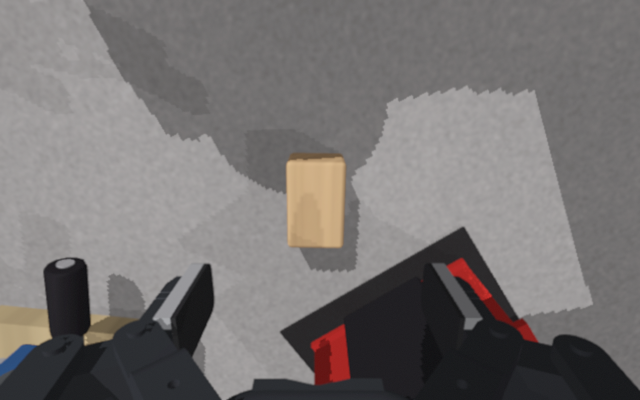

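>>> drive_tool(
  rows=[
    [[0.001, 0.0005, 0.025], 0],
    [[0, 0, 0.03], 0],
    [[0, 0, 0.025], 0],
    [[0, 0, 0.015], 0],
    [[0, 0, 0.007], 0],
    [[0, 0, 0], 0],
    [[0, 0, 0], 0],
  ],
)

```text
t: 36.4
tool_pos: [0.4408, -0.0326, 0.0793]
tool_rot: [0.661, 3.069, -0.0]
contact_force: [0.3, 0.5, 0.2]
opening: 0.0855
grip_force: 0.0
```

>>> drive_tool(
  rows=[
    [[0, 0, 0], 0],
    [[0, 0, 0], 0],
    [[0, 0, 0], 0],
    [[0, 0, 0], 0],
    [[0, 0, 0], 0],
    [[0, 0, 0], 0],
    [[0, 0, 0], 0],
    [[0, 0, 0], 0],
  ],
  jaw=1.0,
  grip_force=50,
)

```text
t: 37.2
tool_pos: [0.4403, -0.0326, 0.0787]
tool_rot: [0.662, 3.07, -0.0]
contact_force: [-0.7, 0.6, 6.3]
opening: 0.0372
grip_force: 51.9
```

>>> drive_tool(
  rows=[
    [[0, 0, -0.03], 0],
    [[0, 0, -0.045], 0],
    [[0, 0, -0.045], 0],
    [[0, 0, -0.04], 0],
    [[0, 0, 0], 0.14],
    [[0, 0, 0], 0.14],
    [[0, 0, 0], 0.14],
    [[0, 0, 0], 0.14],
    [[0, 0, 0], 0.14],
    [[0, 0, 0], 0.14],
  ],
)

```text
t: 38.2
tool_pos: [0.4393, -0.0323, 0.237]
tool_rot: [-1.863, -2.527, 0.001]
contact_force: [-0.5, -0.0, -0.8]
opening: 0.0373
grip_force: 51.3
```

>>> drive_tool(
  rows=[
    [[0, 0, 0], 0.137],
    [[0, 0, 0], 0],
    [[0, 0, 0], 0],
  ],
)

```text
t: 38.5
tool_pos: [0.4395, -0.0323, 0.2374]
tool_rot: [-2.022, -2.403, 0.001]
contact_force: [0.4, -0.6, -0.3]
opening: 0.0373
grip_force: 51.3
```

Run:
```python
from h import *
st();a=np.radians(9.8);plan(.634+.045*np.cos(a),-.007+.045*np.sin(a),.24,99.8)
```

```text
t 38.5 pos [ 0.4395 -0.0323  0.2374] rot [-2.022e+00 -2.403e+00  1.000e-03] F [ 0.4 -0.6 -0.3] open 0.0373 grip 51.33593559265137
shift [-0.0084  0.241  -0.0029] |.| 0.241 then turn rad 0.001 q6 -0.41
```

Before dropping I look into the tub with the wrist camera.

>>> drive_tool(
  rows=[
    [[-0.002, 0.045, 0], 0],
    [[-0.002, 0.045, 0], 0],
    [[-0.002, 0.045, 0], 0],
    [[-0.002, 0.045, 0], 0],
    [[0, 0.04, 0], 0],
    [[0, 0.021, 0], 0],
    [[0, 0, 0], 0],
    [[0, 0, 0], 0],
  ],
)

```text
t: 39.3
tool_pos: [0.6783, 0.0003, 0.2372]
tool_rot: [-2.023, -2.402, 0.002]
contact_force: [-1.4, 0.3, -0.5]
opening: 0.0374
grip_force: 51.3
```

Run:
```python
from h import *
w=cam("wrist"); save(w,"w10"); cv2.imwrite("pics/w10.png",w["image"]); st()
```

```text
t 39.35 pos [6.779e-01 2.000e-04 2.374e-01] rot [-2.024e+00 -2.401e+00  2.000e-03] F [ 0.3  0.1 -0.6] open 0.0372 grip 51.28227353096008
```

View pics/w10.png

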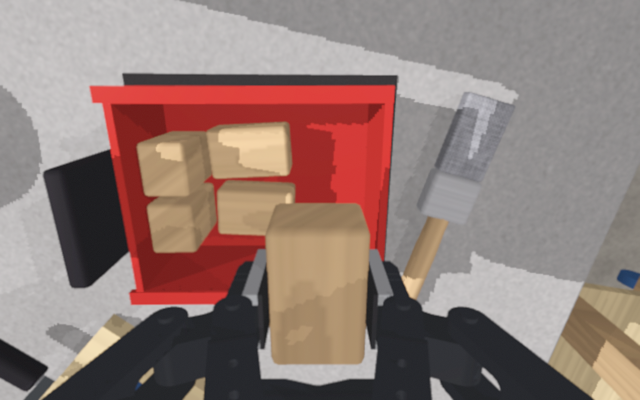

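>>> drive_tool(
  rows=[
    [[0, 0, 0.02], 0],
    [[0, 0, 0.03], 0],
    [[0, 0, 0.025], 0],
    [[0, 0, 0.015], 0],
    [[0, 0, 0.005], 0],
    [[0, 0, 0], 0],
    [[0, 0, 0], 0],
  ],
)

```text
t: 40.05
tool_pos: [0.6794, 0.0001, 0.1448]
tool_rot: [2.024, 2.4, 0.002]
contact_force: [-0.6, 0.5, 0.0]
opening: 0.0373
grip_force: 51.3
```

>>> drive_tool(
  rows=[
    [[0, 0, 0], 0],
    [[0, 0, 0], 0],
    [[0, 0, 0], 0],
    [[0, 0, 0], 0],
    [[0, 0, -0.02], 0],
    [[0, 0, -0.04], 0],
    [[0, 0, -0.04], 0],
    [[0, 0, -0.05], 0],
    [[0, -0.03, -0.02], 0],
    [[0, -0.03, 0], 0],
  ],
  jaw=0.4,
)

```text
t: 41.05
tool_pos: [0.621, -0.0101, 0.3193]
tool_rot: [2.02, 2.395, 0.008]
contact_force: [-1.2, -1.0, 0.2]
opening: 0.0514
grip_force: 0.0
```

>>> drive_tool(
  rows=[
    [[-0.03, -0.04, 0], 0],
    [[-0.03, -0.04, 0], 0],
    [[-0.03, -0.02, 0], 0],
    [[0, 0, 0], 0],
    [[0, 0, 0], 0],
  ],
)

```text
t: 41.55
tool_pos: [0.536, -0.1159, 0.3133]
tool_rot: [2.027, 2.399, 0.001]
contact_force: [0.2, 0.1, 0.5]
opening: 0.0513
grip_force: 0.0
```

Run:
```python
from h import *
o=st(); w=cam("wrist");s=cam("scene");t=cam("top"); save(w,"w11");save(s,"s11");save(t,"t11")
A=np.zeros((600,800,3),np.uint8)
A[:340,:544]=cv2.resize(w["image"],(544,340))
A[340:600,:400]=cv2.resize(s["image"][190:320,200:400],(400,260),interpolation=cv2.INTER_CUBIC)
A[340:600,400:800]=cv2.resize(t["image"][100:256,270:510],(400,260),interpolation=cv2.INTER_CUBIC)
cv2.imwrite("pics/w11.png",A)
```

```text
t 41.55 pos [ 0.536  -0.1159  0.3133] rot [2.027e+00 2.399e+00 1.000e-03] F [0.2 0.1 0.5] open 0.0513 grip 0.0
```

View pics/w11.png

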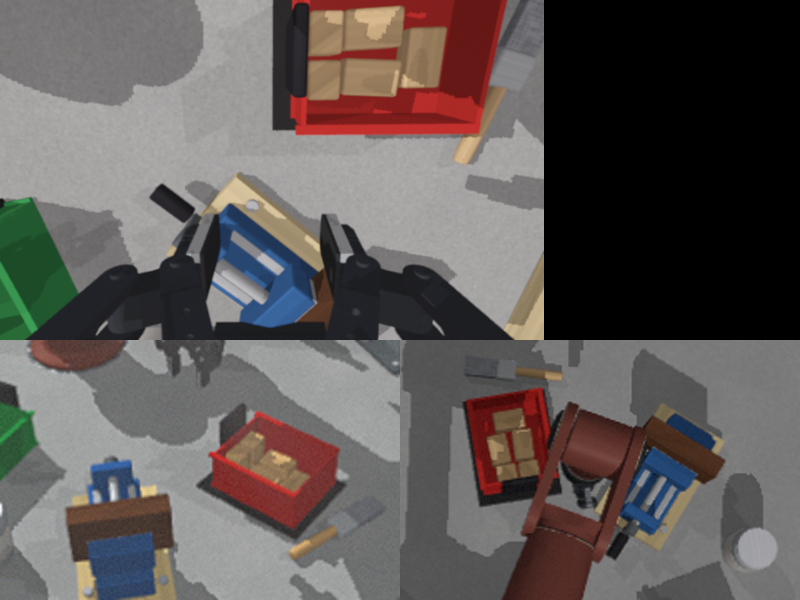

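Run:
```python
from h import *
a=np.radians(9.8);u=np.array([np.cos(a),np.sin(a)]);v=np.array([-u[1],u[0]]);M=np.array([.634,-.007])
def loc(n,X): print(n,np.c_[(X[:,:2]-M)@u,(X[:,:2]-M)@v].round(4).tolist())
d=load("w11"); q=lambda p:(np.array(p,float)+.5)/.85-.5
loc("w11 rim bl,br",onz(d,q([(296,134),(480,134)]),.083)); loc("w11 mat bl",onz(d,q([(273,130)]),.003))
d=load("w10"); loc("w10 rim tl,tr,bl",onz(d,[(91,87),(396,86),(131,303)],.083)); loc("w10 mat tl,tr",onz(d,[(124,74),(397,76)],.003))
d=load("t11"); loc("top rim tl,tr,bl",onz(d,(np.array([(465,402),(546,388),(480,497)])-[400,340]+.5)/1.6667-.5+[270,100],.083))
```

```text
w11 rim bl,br [[-0.0879, -0.0736], [0.0931, -0.0748]]
w11 mat bl [[-0.1099, -0.0853]]
w10 rim tl,tr,bl [[-0.0878, 0.0752], [0.092, 0.076], [-0.0883, -0.0729]]
w10 mat tl,tr [[-0.1079, 0.0834], [0.1088, 0.0821]]
top rim tl,tr,bl [[0.0863, 0.0779], [0.0878, -0.0822], [-0.1023, 0.0794]]
```

```bash
python3 -c "
from station import ctrl
print(ctrl.finish_job())"
```

```text
the job is handed in; nothing more can be done
None
```

The job is handed in: the leg blank is clamped in the vise about 3 mm off centre lengthwise, all four chute blocks and the one loose block are in the red tub, and the tub is centred on its mat to about 2 mm; the glue, tin and brush were not touched.

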